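# Wind and pin the clipper rack's sprung cord wheel

### The arm

A 6-joint arm with a two-finger parallel gripper is mounted at the origin on the work surface. World frame = base frame: x ahead of the robot, y to its left, z up, the work surface at z = 0. Lengths are in m, angles in degrees, forces in N, time in s.
With the tool pointing down it reaches from about 0.375 to 0.9 m from the base axis. Payload 3.1 kg.
Tool frame: the origin (TCP) lies midway between the tips of the shut fingers; the grasp point (between the pads) lies 19 mm behind it; z points along the fingers, y is the direction in which the jaws open and shut (so a half turn about z gives the same grasp; the last joint's range is limited). The gripper opens to 87 mm and grips with 3 to 60 N. Pads are 19 mm wide; open, the fingers measure 117 mm over their backs; the gripper's body (75 mm by 190 mm) begins 51 mm behind the grasp point.
Start: joints at [62.366, 30.224, 82.088, -0, 67.689, -10.227], TCP at [0.187, 0.596, 0.223] pointing down, gripper open.
Joint ranges: [-176.69, 176.69], [-43.24, 126.21], [12.49, 139.97], [-82, 262], [0, 151.66], [-163.58, 163.58]. Speed limits (degrees/s): [159.86, 159.86, 180, 180, 180, 180].

### API

Orientations are given as a 3x3 rotation matrix whose columns are the frame's x, y, z axes.
In Python, from rig import bot gives the robot as it stands.
- The arm moves only by the tool carry_out, never from a script. Its arguments are lists of equal length, an entry for each row: "grip": the gripper's target within -1 to 1 (fully open at 1, half-way at 0, shut at -1); "slide": the shift along the tool's x, y, z in mm, a list of three; "twist": the turn, a rotation vector about the tool's x, y, z in rad, a list of three. In form: {"grip": [grip, ...], "slide": [[dx, dy, dz], ...], "twist": [[wx, wy, wz], ...]}. A call has 1 to 12 rows; each row shifts and turns the pose as measured when the row begins, along the tool's axes as they then stand; what a row does not reach is not made up. A row lasts 1/10 s, in which the tool goes at most 50 mm and 8.59 degrees, less where a joint would pass 70% of its speed; a pose out of reach is approached as far as the arm can. A call is refused whole if a number of a shift passes 50 or a number of a turn 0.15, either way. A call with a gripper value outside its range is refused whole. The fingers move at their own pace and stop on an object; the grip force is fixed at half the most. Time passes only in rows, so rows that do not move let the fingers close. It gives the time, the measured TCP pose, the force and the opening at its end, in the units of the state.
- bot.read_state(): the state, without advancing time (a new reading comes with each control period).
- bot.capture(name): name is "side" or "top"; returns a dict with "color" (480x640x3 uint8, red, green, blue), "depth" (480x640 float32, m along the optical axis (not along the pixel's ray), 0 where there is no reading), "fx", "fy", "cx", "cy" (pixels), "position" and "rotation" of the camera in the world. Camera axes: x right, y up, looking along -z (the intrinsics and any distortion apply to the point x, -y, -z); pixel columns grow to the right and rows downward; lengths in m; the calibration is good to about 2 mm. A picture is of the moment at which its call begins.
- bot.hand_in(): hands the job in, once; it reports no verdict.
The state is a dict: "time_s": time; "joint_positions": joint angles; "qvel": joint speeds; "tau": joint torques, N m; "position": TCP position; "tcp_rot": TCP orientation; "force": force on the tool from outside, world axes, zero at the start; "moment": the same for the moment, N m; "opening": opening from 0.0 (shut) to 1.0 (fully open).
Only numpy, scipy, OpenCV 4.12 (cv2) and the standard library are available. Lean on these libraries where they do the work, as an engineer would, in place of code of your own. Each camera call takes 0.05 s, during which the arm holds its last target.

### The job

The cord reel of the clipper rack is open so that a new cord can be fitted. Take the locking pin out of its block, put it in the hole of the sprung cord wheel and with it turn the wheel counter-clockwise (seen from above) against the spring, feeling for the lock hole hidden under the wheel; hold the wheel there, drop the pin in and push it gently fully home, so that the wheel stays wound when you let go. Never force the pin or the wheel, and leave the tumbler, the comb and the two trimmers where they are.

Things in the scene. Friction and masses are not known exactly. Their poses are not given: they have to be found in the camera images.
- pin_grip (a point): Centre of the knob of the locking pin: an upright round orange knob with black grip rings, 28 mm across, 40 mm tall; this point is half-way up it. Below the knob a steel collar 22 mm across, 4 mm thick, then a steel shaft 12 mm across, 36 mm long, whose last 5 mm taper to an 8 mm flat tip. The collar's underside lies 24 mm and the tip 60 mm below this point. z points up along the pin.
- pin_tip (a point): Lower end of the locking pin, on its axis. While the pin rides on the lock ring it is 32 mm above the counter; when the pin is fully home in the lock hole it is 16 mm above the counter.
- block_mouth (a point): Centre of the mouth of the hole in the pin's stowage block: fixed, grey, square, 60 x 60 mm, 42 mm tall; hole 15 mm across, 39 mm deep. At the start the pin stands loosely in it, collar on the block's top; lift it about 45 mm to draw it out.
- wheel_axis (a point): Point on the upright axis of the cord wheel, level with its top face, 52 mm above the counter. The wheel is a grey grooved disc 150 mm across, 18 mm thick, turning level on the rack's white deck; the black hub cap stands 3 mm above it. The fixed clipper carousel (124 mm across, 240 mm tall) has its axis 228 mm from here along this frame's +y.
- wheel_hole (a point): Centre of the top mouth of the lock hole through the wheel: brass-edged, 14 mm across, 18 mm deep, 50 mm from the wheel's axis; it turns with the wheel. At rest it lies on the robot's side, at 150 degrees counter-clockwise from the +x of the wheel_axis frame. 2 mm under the wheel lies a flat metal lock ring, top face 32 mm above the counter, on which a pin put through the wheel's hole stands.
- cord_wheel (a joint): Angle of the cord wheel in rad: 0 at rest, grows as it is wound counter-clockwise seen from above; end stop at 2.1. A spring drives it back to 0 with 0.16 N m at 0 and 0.35 N m at 1.7 rad (3 to 7 N at the hole); it falls back when the pin is lifted out or let go before it is locked.
- rack: The fixed rack: white deck 180 x 420 mm, 12 mm thick, with cord wheel, lock ring and carousel. Origin on the counter under the wheel's axis, +y to the carousel. The ring's one lock hole (15 mm across, 50 mm from the axis) is hidden by the wheel; it meets the wheel's hole at a winding between 0.5 and 1.7 rad that differs each time. There the pin drops 16 mm more, until its collar sits on the wheel.
- pin: The locking pin as a whole, loose, about 70 g; origin at the tip, z up along the pin. Pressing it on wheel, ring or stop with more than 60 N damages them. Its round knob tips between the fingers if the side load runs across them; it stands firm where the fingers close along the direction of the push (the tangent of the hole's path).
- tumbler: Empty glass tumbler, 72 mm across, 95 mm tall, loose; origin at the centre of its foot. Leave alone.
- trimmer_grey: Grey hair trimmer lying on the counter, 160 x 42 mm, 37 mm tall, loose; origin under its middle. Leave alone.
- trimmer_silver: Silver hair trimmer lying on the counter, 160 x 42 mm, 37 mm tall, loose; origin under its middle. Leave alone.
- comb: Green comb lying flat on the counter, 170 x 34 mm, 6 mm thick, loose; origin near its middle. Leave alone.
There are look-alikes about, which are no part of the job. There is more than one size of the pin; the job needs the largest.

How it is judged:
By the outcome, as a careful person would: the job done as asked, in the order asked, and still so for the second after the job is handed in, with the robot touching nothing.
It also fails if it takes over 72 s, if anything falls off the work surface, if the arm or the gripper's body presses on something with over 40 N, if the wrist force passes 120 N, or if a joint passes its speed limit or range.

## Working session

There is one attempt and no reset: what is moved stays moved. The work goes in short steps, Python scripts to look and compute and a tool call to move; the robot and the scene stay as the last step left them, time stands still between calls to the robot, and variables do not carry over. Pictures are saved under pics/ and viewed, and the job is handed in when it is done.

Besides the shell and the picture viewer there is one more tool, called after "Emit:" in YAML: its name, and indented under it one key for each argument. carry_out: Moves the arm, as the interface text tells. Its arguments: {"type":"object","properties":{"grip":{"type":"array"},"slide":{"type":"array"},"twist":{"type":"array"}},"required":["grip","slide","twist"]}

```bash
mkdir -p pics; ls
cat > h.py <<'E'
import numpy as np,cv2
from rig import bot
def snap(name,fn):
    c=bot.capture(name); cv2.imwrite(f'pics/{fn}.png',c['color'][:,:,::-1]); np.savez(f'pics/{fn}.npz',**c); return c
def load(fn): return dict(np.load(f'pics/{fn}.npz'))
def pt(c,u,v,d=None):
    d=c['depth'][int(round(v)),int(round(u))] if d is None else d
    p=np.array([(u-c['cx'])/c['fx']*d,-(v-c['cy'])/c['fy']*d,-d]); return c['rotation']@p+c['position']
def atz(c,u,v,z):
    r=c['rotation']@np.array([(u-c['cx'])/c['fx'],-(v-c['cy'])/c['fy'],-1.]); return c['position']+r*(z-c['position'][2])/r[2]
def proj(c,p):
    q=c['rotation'].T@(np.array(p)-c['position']); return c['cx']+c['fx']*q[0]/-q[2], c['cy']-c['fy']*q[1]/-q[2]
E
python3 - <<'E'
from h import *
for n in('top','side'):
    c=snap(n,n+'0'); print({k:v for k,v in c.items() if k not in('color','depth')})
s=bot.read_state(); print(s)
E
```

```text
pics
{'fx': 437.5049396980061, 'fy': 437.5049396980061, 'cx': 317.151077404037, 'cy': 235.23341734081728, 'position': array([ 0.47556704, -0.17258123,  0.94332483]), 'rotation': array([[-2.59337371e-04,  9.90688559e-01, -1.36147388e-01],
       [-9.99917056e-01, -2.01005117e-03, -1.27216457e-02],
       [-1.28768521e-02,  1.36132796e-01,  9.90606909e-01]])}
{'fx': 567.4992925831806, 'fy': 567.4992925831806, 'cx': 317.1058995827116, 'cy': 239.0022958249435, 'position': array([ 0.37568653, -0.79005527,  0.77399822]), 'rotation': array([[ 0.94470692,  0.24327738, -0.21987485],
       [-0.32781467,  0.6839921 , -0.65168424],
       [-0.00814737,  0.68772881,  0.72592197]])}
{'time_s': 0.1, 'joint_positions': array([ 6.23649161e+01,  3.02732996e+01,  8.21489482e+01,  1.84614272e-03,
        6.76877861e+01, -1.02274873e+01]), 'qvel': array([-0.01179127, -0.15307395, -0.16714318, -0.03603437, -0.02313199,
       -0.0016162 ]), 'tau': array([-5.31672358e-04, -4.40989602e+01, -1.77148962e+01,  6.34513074e-02,
        5.34246094e-02, -4.39819803e-05]), 'position': array([0.18663942, 0.59580347, 0.22167365]), 'tcp_rot': array([[-9.54196834e-01,  2.99178144e-01, -9.17188700e-04],
       [ 2.99179320e-01,  9.54195413e-01, -1.68754118e-03],
       [ 3.70301812e-04, -1.88465034e-03, -9.99998155e-01]]), 'force': array([-0.49290551, -0.25971691, -0.06491939]), 'moment': array([ 0.02009302, -0.00631181,  0.0120649 ]), 'opening': 1.002475391174974}
```

View pics/top0.png

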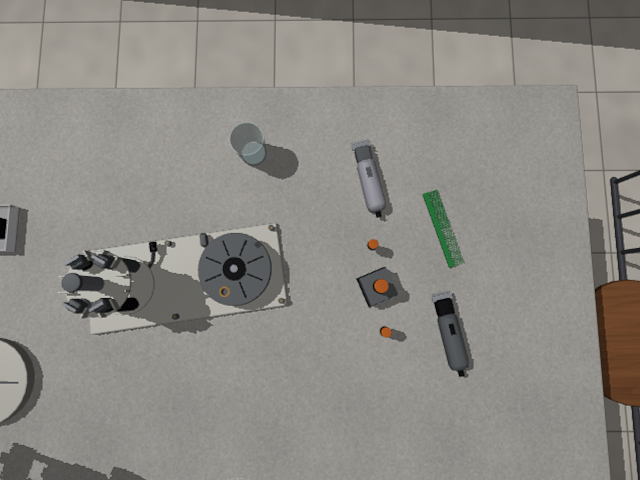

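View pics/side0.png

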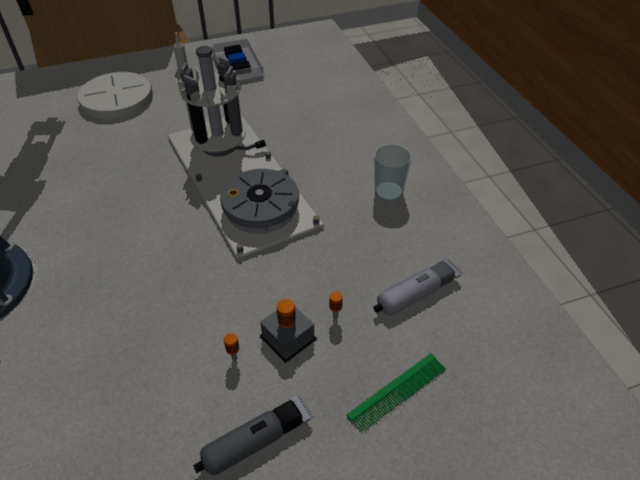

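The orange knobs in the top view are at (381,286) in the block, (373,244) free-standing and (386,332) free-standing. The one in the square grey block is clearly the biggest, so it fits the description. I'll enlarge it to confirm and measure.

Run:
```python
from h import *
t=load('top0'); s=load('side0')
a=cv2.resize(t['color'][220:350,340:420],None,fx=4.5,fy=4.5,interpolation=cv2.INTER_CUBIC)
b=cv2.resize(t['color'][220:310,190:280],None,fx=4.5,fy=4.5,interpolation=cv2.INTER_CUBIC)
h=max(a.shape[0],b.shape[0]); im=np.zeros((h,a.shape[1]+b.shape[1],3),np.uint8); im[:a.shape[0],:a.shape[1]]=a; im[:b.shape[0],a.shape[1]:]=b
cv2.imwrite('pics/crop0.png',im[:,:,::-1])
for nm,c in(('top',t),('side',s)):
    hsv=cv2.cvtColor(c['color'],cv2.COLOR_RGB2HSV)
    m=cv2.inRange(hsv,(3,170,90),(18,255,255)); n,l,st,ce=cv2.connectedComponentsWithStats(m)
    for i in range(1,n):
        if st[i,4]>25:
            vs,us=np.where(l==i); P=np.array([pt(c,u,v) for u,v in zip(us,vs)])
            zt=np.percentile(P[:,2],95); Q=P[P[:,2]>zt-.004]
            print(nm,st[i],ce[i].round(1),'ztop',zt.round(4),'top xy',((Q.min(0)+Q.max(0))/2).round(4),(Q.max(0)-Q.min(0)).round(4))
# wheel top points
vs,us=np.mgrid[200:330,170:310]; P=np.array([pt(t,u,v) for u,v in zip(us.ravel(),vs.ravel())])
Q=P[abs(P[:,2]-.052)<.004]
print(len(Q),Q.min(0),Q.max(0))
(cx,cy),r=cv2.minEnclosingCircle((Q[:,:2]*1000).astype(np.float32)); print(cx,cy,r)
for z in(.05,.055,.08): pass
# block top
vs,us=np.mgrid[255:315,345:410]; P=np.array([pt(t,u,v) for u,v in zip(us.ravel(),vs.ravel())])
Q=P[abs(P[:,2]-.042)<.004]; print('block',len(Q),cv2.minAreaRect((Q[:,:2]*1000).astype(np.float32)))
```

```text
top [368 240  10   9  70] [372.7 243.9] ztop 0.0608 top xy [ 0.5789 -0.2746  0.0594] [0.0165 0.0165 0.0048]
top [374 279  15  14 155] [380.8 285.7] ztop 0.0887 top xy [ 0.4945 -0.2865  0.0872] [0.0252 0.0254 0.005 ]
top [381 327  10  10  77] [385.6 331.7] ztop 0.0622 top xy [ 0.4358 -0.2389  0.5008] [0.0795 0.1326 0.8851]
side [330 292  12  10  94] [335.5 296.4] ztop 0.0605 top xy [ 0.4816 -0.5283  0.4152] [0.2118 0.5234 0.7175]
side [277 299  18  15 191] [285.3 306.1] ztop 0.087 top xy [ 0.4935 -0.2868  0.0858] [0.0255 0.0258 0.0053]
side [224 334  13  11 111] [229.9 338.8] ztop 0.0606 top xy [ 0.3938 -0.5389  0.4153] [0.0363 0.5024 0.7174]
3999 [ 0.45628481 -0.06532811  0.04802591] [0.6034867  0.08299632 0.05599396]
529.7077026367188 8.240184783935547 74.88410186767578
block 673 ((494.07122802734375, -286.7769775390625), (59.8883056640625, 60.59185791015625), 22.847972869873047)
```

View pics/crop0.png

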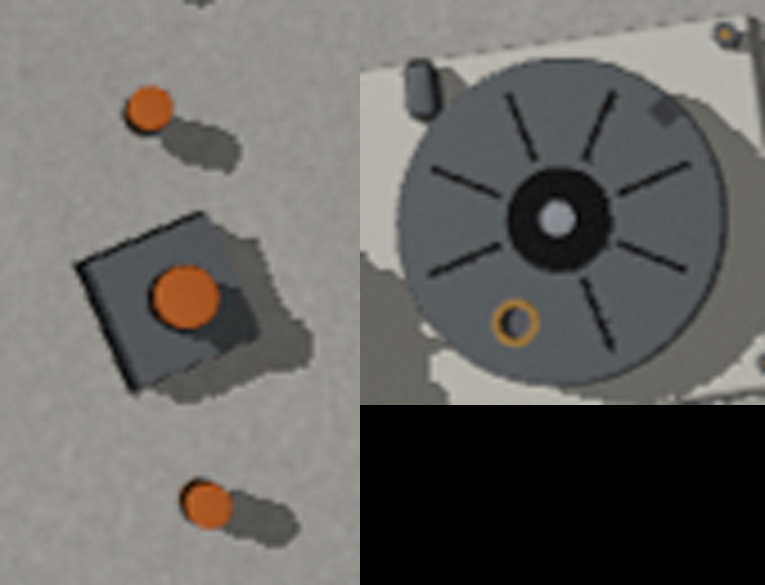

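The crop shows the knob in the block, about 28 mm across against about 19 mm for the other two, so it is the pin for this job. Next I'll measure the wheel hole and the wheel axis.

Run:
```python
from h import *
t=load('top0'); s=load('side0')
for nm,c,box in(('top',t,(205,275,210,310)),('side',s,(165,240,215,305))):
    hsv=cv2.cvtColor(c['color'],cv2.COLOR_RGB2HSV); v0,v1,u0,u1=box
    m=cv2.inRange(hsv,(10,90,70),(30,255,255)); mm=np.zeros_like(m)
    v1+=40; mm[v0:v1,u0:u1]=m[v0:v1,u0:u1]
    n,l,st,ce=cv2.connectedComponentsWithStats(mm)
    for i in range(1,n):
        if st[i,4]>8:
            vs,us=np.where(l==i); e=cv2.fitEllipse(np.stack([us,vs],1).astype(np.float32)) if len(us)>5 else None
            bc=(st[i,0]+(st[i,2]-1)/2,st[i,1]+(st[i,3]-1)/2)
            print(nm,st[i],bc,atz(c,*bc,.052),e)
    # wheel via ring depth
    d=c['depth']; vs,us=np.mgrid[150:330,170:310]; P=np.array([pt(c,u,v) for u,v in zip(us.ravel(),vs.ravel())])
    Q=P[(abs(P[:,2]-.052)<.002)&(np.hypot(P[:,0]-.53,P[:,1]-.008)<.09)]; print('wheel',cv2.minEnclosingCircle((Q[:,:2]*1000).astype(np.float32)))
    Q=P[(abs(P[:,2]-.055)<.0012)&(np.hypot(P[:,0]-.53,P[:,1]-.008)<.03)]; print('hub',len(Q),(Q.min(0)+Q.max(0))/2)
    g=cv2.cvtColor(c['color'],cv2.COLOR_RGB2GRAY)
    R=np.hypot(P[:,0]-.53,P[:,1]-.008); k=(g[us.ravel(),0]*0==0) if 0 else (g[vs.ravel(),us.ravel()]<35)&(R<.028)
    print('hubdark',np.mean([us.ravel()[k].min(),us.ravel()[k].max()]),np.mean([vs.ravel()[k].min(),vs.ravel()[k].max()]),atz(c,np.mean([us.ravel()[k].min(),us.ravel()[k].max()]),np.mean([vs.ravel()[k].min(),vs.ravel()[k].max()]),.055))
# deck rect in top
c=t; vs,us=np.mgrid[210:345,60:300]; P=np.array([pt(c,u,v) for u,v in zip(us.ravel(),vs.ravel())])
Q=P[abs(P[:,2]-.012)<.003]; print('deck',cv2.minAreaRect((Q[:,:2]*1000).astype(np.float32)))
for n in range(1): print([ (u,v,pt(t,u,v).round(3)) for u,v in((70,283),(80,262),(80,305),(126,265),(127,303))])
```

```text
top [219 286  11  11  53] (np.float64(224.0), np.float64(291.0)) [0.48436703 0.0277014  0.052     ] ((224.1676788330078, 291.3251037597656), (8.809508323669434, 9.175955772399902), 45.84909439086914)
wheel ((529.7408447265625, 8.18391227722168), 74.83564758300781)
hub 275 [0.5288637  0.00785905 0.05499628]
hubdark 234.0 268.5 [0.52971792 0.00794311 0.055     ]
side [228 189  11   8  49] (np.float64(233.0), np.float64(192.5)) [0.48349564 0.02695717 0.052     ] ((232.91102600097656, 192.34271240234375), (6.607990264892578, 9.734296798706055), 80.76041412353516)
wheel ((530.5252075195312, 6.195224761962891), 75.92735290527344)
hub 182 [0.53214177 0.00675534 0.05499135]
hubdark 259.0 193.0 [0.52915325 0.00559166 0.055     ]
deck ((512.8765869140625, 121.88922119140625), (179.4808349609375, 419.715087890625), 8.430876731872559)
[(70, 283, array([0.495, 0.234, 0.242])), (80, 262, array([0.533, 0.249, 0.19 ])), (80, 305, array([0.459, 0.243, 0.191])), (126, 265, array([0.53 , 0.184, 0.155])), (127, 303, array([0.461, 0.199, 0.109]))]
```

```bash
cat >> h.py <<'E'
from scipy.spatial.transform import Rotation as Rn
def Rt(yawy):  # tool down, y axis at yaw (deg)
    a=np.radians(yawy); y=np.array([np.cos(a),np.sin(a),0]); z=np.array([0,0,-1.]); return np.stack([np.cross(y,z),y,z],1)
def info():
    s=bot.read_state(); R=s['tcp_rot']; print('t',round(s['time_s'],2),'p',(s['position']*1e3).round(1),'yaw',np.degrees(np.arctan2(R[1,1],R[0,1])).round(2),'tilt',(R[:2,2]*57.3).round(2),'F',s['force'].round(1),'M',s['moment'].round(2),'op',round(s['opening'],3),'q',s['joint_positions'].round(0)); return s
def plan(wps,step=45,tw=.14,grip=1,p=None,R=None):
    # wps: list of (x,y,z mm,yaw or None, dyaw direction handled by slerp steps)
    s=bot.read_state(); p=s['position']*1e3 if p is None else p; R=s['tcp_rot'] if R is None else R
    yaw=np.degrees(np.arctan2(R[1,1],R[0,1])); rows=[]
    for (x,y,z,yw,n) in wps:
        t=np.array([x,y,z],float); d=t-p; dy=yw-yaw
        n=n or int(max(np.ceil(np.linalg.norm(d)/step),np.ceil(abs(np.radians(dy))/tw),1))
        for i in range(n):
            Rg=Rt(yaw+dy*(i+1)/n); w=Rn.from_matrix(R.T@Rg).as_rotvec(); sl=R.T@(d/n)
            rows.append((sl.round(1).tolist(),w.round(3).tolist())); R=Rg
        p=t; yaw=yw
    for i in range(0,len(rows),12):
        print('slide',[r[0] for r in rows[i:i+12]]); print('twist',[r[1] for r in rows[i:i+12]])
    print(len(rows))
E
python3 - <<'E'
from h import *
info()
plan([(200,580,330,60,None),(400,250,330,-15,None),(494,-287,200,-111.6,None)],step=42)
E
```

```text
t 0.1 p [186.6 595.8 221.7] yaw 72.59 tilt [-0.05 -0.1 ] F [-0.5 -0.3 -0.1] M [ 0.02 -0.01  0.01] op 1.002 q [ 62.  30.  82.   0.  68. -10.]
slide [[-5.8, -3.8, -36.1], [-6.1, -3.3, -36.1], [-6.3, -2.8, -36.1], [-33.8, -18.6, 0.0], [-36.0, -14.0, 0.0], [-37.5, -9.2, 0.0], [-38.4, -4.2, 0.0], [-38.6, 0.8, 0.0], [-38.1, 5.8, 0.0], [-37.1, 10.8, 0.0], [-35.3, 15.5, 0.0], [-33.0, 20.0, 0.0]]
twist [[-0.002, -0.0, 0.073], [0.0, 0.0, 0.073], [0.0, 0.0, 0.073], [0.0, 0.0, 0.131], [0.0, 0.0, 0.131], [0.0, 0.0, 0.131], [0.0, 0.0, 0.131], [0.0, 0.0, 0.131], [0.0, 0.0, 0.131], [0.0, 0.0, 0.131], [0.0, 0.0, 0.131], [0.0, 0.0, 0.131]]
slide [[-30.1, 24.1, 0.0], [-35.3, 16.4, 9.3], [-33.1, 20.5, 9.3], [-30.4, 24.4, 9.3], [-27.2, 27.8, 9.3], [-23.7, 30.9, 9.3], [-19.8, 33.5, 9.3], [-15.6, 35.7, 9.3], [-11.2, 37.3, 9.3], [-6.7, 38.4, 9.3], [-2.0, 38.9, 9.3], [2.7, 38.8, 9.3]]
twist [[0.0, 0.0, 0.131], [0.0, 0.0, 0.12], [0.0, 0.0, 0.12], [0.0, 0.0, 0.12], [0.0, 0.0, 0.12], [0.0, 0.0, 0.12], [0.0, 0.0, 0.12], [0.0, 0.0, 0.12], [0.0, 0.0, 0.12], [0.0, 0.0, 0.12], [0.0, 0.0, 0.12], [0.0, 0.0, 0.12]]
slide [[7.3, 38.2, 9.3], [11.9, 37.1, 9.3], [16.2, 35.4, 9.3]]
twist [[0.0, 0.0, 0.12], [0.0, 0.0, 0.12], [0.0, 0.0, 0.12]]
27
```

Emit:
carry_out:
  grip: [1, 1, 1, 1, 1, 1, 1, 1, 1, 1, 1, 1]
  slide:
    - [-6, -4, -36]
    - [-6, -3, -36]
    - [-6, -3, -36]
    - [-34, -19, 0]
    - [-36, -14, 0]
    - [-38, -9, 0]
    - [-38, -4, 0]
    - [-39, 1, 0]
    - [-38, 6, 0]
    - [-37, 11, 0]
    - [-35, 16, 0]
    - [-33, 20, 0]
  twist:
    - [0, 0, 0.073]
    - [0, 0, 0.073]
    - [0, 0, 0.073]
    - [0, 0, 0.131]
    - [0, 0, 0.131]
    - [0, 0, 0.131]
    - [0, 0, 0.131]
    - [0, 0, 0.131]
    - [0, 0, 0.131]
    - [0, 0, 0.131]
    - [0, 0, 0.131]
    - [0, 0, 0.131]

```text
time_s: 1.3
position: [0.3754, 0.269, 0.3296]
tcp_rot: [[0.177, 0.984, -0.006], [0.984, -0.177, -0.009], [-0.01, -0.004, -1.0]]
force: [0.0, -0.1, -0.1]
opening: 1.002
```

Run:
```python
from h import *
info()
plan([(494,-287,200,-111.6,None)],step=42)
```

```text
t 1.3 p [375.4 269.  329.6] yaw -10.2 tilt [-0.35 -0.54] F [ 0.  -0.1 -0.1] M [-0.08  0.08 -0.  ] op 1.002 q [22. 10. 96. -0. 75. 32.]
slide [[-37.5, 15.4, 9.6], [-35.3, 20.0, 9.3], [-32.5, 24.3, 9.3], [-29.2, 28.2, 9.3], [-25.4, 31.7, 9.3], [-21.2, 34.6, 9.3], [-16.7, 37.0, 9.3], [-11.9, 38.8, 9.3], [-6.9, 40.0, 9.3], [-1.8, 40.6, 9.3], [3.3, 40.5, 9.3], [8.4, 39.7, 9.3]]
twist [[-0.004, 0.011, 0.126], [0.0, 0.0, 0.126], [0.0, 0.0, 0.126], [0.0, 0.0, 0.126], [0.0, 0.0, 0.126], [0.0, 0.0, 0.126], [0.0, 0.0, 0.126], [0.0, 0.0, 0.126], [0.0, 0.0, 0.126], [0.0, 0.0, 0.126], [0.0, 0.0, 0.126], [0.0, 0.0, 0.126]]
slide [[13.3, 38.4, 9.3], [18.1, 36.4, 9.3]]
twist [[0.0, 0.0, 0.126], [0.0, 0.0, 0.126]]
14
```

Emit:
carry_out:
  grip: [1, 1, 1, 1, 1, 1, 1, 1, 1, 1, 1, 1]
  slide:
    - [-38, 15, 10]
    - [-35, 20, 9]
    - [-32, 24, 9]
    - [-29, 28, 9]
    - [-25, 32, 9]
    - [-21, 35, 9]
    - [-17, 37, 9]
    - [-12, 39, 9]
    - [-7, 40, 9]
    - [-2, 41, 9]
    - [3, 40, 9]
    - [8, 40, 9]
  twist:
    - [-0.004, 0.011, 0.126]
    - [0, 0, 0.126]
    - [0, 0, 0.126]
    - [0, 0, 0.126]
    - [0, 0, 0.126]
    - [0, 0, 0.126]
    - [0, 0, 0.126]
    - [0, 0, 0.126]
    - [0, 0, 0.126]
    - [0, 0, 0.126]
    - [0, 0, 0.126]
    - [0, 0, 0.126]

```text
time_s: 2.5
position: [0.4645, -0.2286, 0.2153]
tcp_rot: [[0.983, -0.185, 0.003], [-0.185, -0.983, 0.004], [0.002, -0.005, -1.0]]
force: [1.2, 0.1, -0.6]
opening: 1.002
```

Run:
```python
from h import *
info()
plan([(494,-287,130,-111.6,4),(494,-287,70,-111.6,3),(494,-287,70,-111.6,1)],step=42)
```

```text
t 2.5 p [ 464.5 -228.6  215.3] yaw -100.64 tilt [0.17 0.25] F [ 1.2  0.1 -0.6] M [-0.02  0.14 -0.04] op 1.002 q [-39.  23.  98.   0.  60.  62.]
slide [[9.9, 13.1, 21.3], [10.6, 12.5, 21.3], [11.1, 12.0, 21.3], [11.7, 11.4, 21.3], [0.0, 0.0, 20.0], [0.0, 0.0, 20.0], [0.0, 0.0, 20.0], [0.0, 0.0, 0.0]]
twist [[-0.005, -0.002, 0.048], [0.0, 0.0, 0.048], [0.0, 0.0, 0.048], [0.0, 0.0, 0.048], [0.0, 0.0, 0.0], [0.0, 0.0, 0.0], [0.0, 0.0, 0.0], [0.0, 0.0, 0.0]]
8
```

Emit:
carry_out:
  grip: [1, 1, 1, 1, 1, 1]
  slide:
    - [10, 13, 21]
    - [10.5, 12.5, 21]
    - [11, 12, 21]
    - [11.5, 11.5, 21]
    - [0, 0, 5]
    - [0, 0, 0]
  twist:
    - [-0.005, -0.002, 0.048]
    - [0, 0, 0.048]
    - [0, 0, 0.048]
    - [0, 0, 0.048]
    - [0, 0, 0]
    - [0, 0, 0]

```text
time_s: 3.1
position: [0.4934, -0.2963, 0.1201]
tcp_rot: [[0.923, -0.385, -0.002], [-0.385, -0.923, 0.0], [-0.002, 0.0, -1.0]]
force: [0.4, 0.5, -0.5]
opening: 1.001
```

Run:
```python
from h import *
info()
plan([(494,-287,110,-111.6,1),(494,-287,50,-111.6,4)],step=42)
c=snap('side','s1'); a=c['color'][220:380,200:400]; cv2.imwrite('pics/s1c.png',cv2.resize(a,None,fx=4,fy=3.75)[:,:,::-1])
```

```text
t 3.1 p [ 493.4 -296.3  120.1] yaw -112.66 tilt [-0.09  0.01] F [ 0.4  0.5 -0.5] M [-0.02  0.11  0.  ] op 1.001 q [-42.  34.  94.  -0.  51.  71.]
slide [[-3.0, -8.8, 10.1], [0.0, 0.0, 15.0], [0.0, 0.0, 15.0], [0.0, 0.0, 15.0], [0.0, 0.0, 15.0]]
twist [[0.0, 0.002, -0.018], [0.0, 0.0, 0.0], [0.0, 0.0, 0.0], [0.0, 0.0, 0.0], [0.0, 0.0, 0.0]]
5
```

View pics/s1c.png

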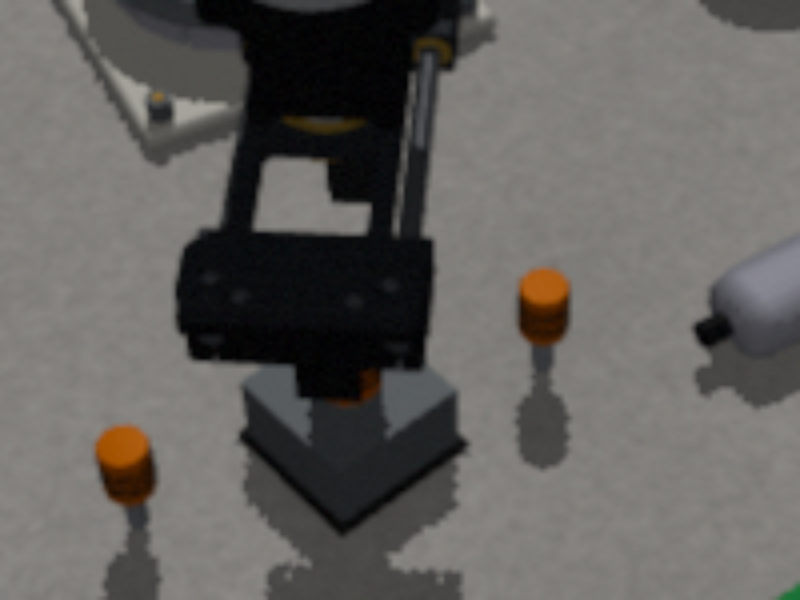

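The gripper is above the block pin (knob at crop 345,385) and both small pins are clear. I'll correct the 9 mm overshoot in y and then go down.

Emit:
carry_out:
  grip: [1, 1, 1]
  slide:
    - [-3, -8.8, 4]
    - [0, 0, 4]
    - [0, 0, 0]
  twist:
    - [0, 0, -0.018]
    - [0, 0, 0]
    - [0, 0, 0]

```text
time_s: 3.45
position: [0.4944, -0.2845, 0.1147]
tcp_rot: [[0.931, -0.364, 0.001], [-0.364, -0.931, -0.002], [0.002, 0.001, -1.0]]
force: [0.0, -0.2, -0.2]
opening: 1.0
```

Run:
```python
from h import *
info()
plan([(494,-287,100,-111.6,1),(494,-287,50,-111.6,4)],step=42)
```

```text
t 3.45 p [ 494.4 -284.5  114.7] yaw -111.35 tilt [ 0.06 -0.11] F [ 0.  -0.2 -0.2] M [-0.01  0.1   0.05] op 1.0 q [-41.  34.  96.  -0.  50.  70.]
slide [[0.5, 2.5, 14.7], [0.0, 0.0, 12.5], [0.0, 0.0, 12.5], [0.0, 0.0, 12.5], [0.0, 0.0, 12.5]]
twist [[0.001, -0.002, 0.004], [0.0, 0.0, 0.0], [0.0, 0.0, 0.0], [0.0, 0.0, 0.0], [0.0, 0.0, 0.0]]
5
```

Emit:
carry_out:
  grip: [1, 1, 1, 1, 1, 1, 1]
  slide:
    - [0.3, 2, 14]
    - [0, 0, 13]
    - [0, 0, 13]
    - [0, 0, 12]
    - [0, 0, 9]
    - [0, 0, 3]
    - [0, 0, 0]
  twist:
    - [0, 0, 0.004]
    - [0, 0, 0]
    - [0, 0, 0]
    - [0, 0, 0]
    - [0, 0, 0]
    - [0, 0, 0]
    - [0, 0, 0]

```text
time_s: 4.15
position: [0.4938, -0.286, 0.0447]
tcp_rot: [[0.93, -0.367, 0.001], [-0.367, -0.93, -0.001], [0.001, 0.001, -1.0]]
force: [-0.5, 1.2, -0.1]
opening: 0.997
```

Run:
```python
from h import *
info()
plan([(494,-287,50,-111.6,1)],step=42)
```

```text
t 4.15 p [ 493.8 -286.    44.7] yaw -111.53 tilt [ 0.03 -0.08] F [-0.5  1.2 -0.1] M [-0.05  0.13 -0.04] op 0.997 q [-41.  41.  98.  -0.  42.  70.]
slide [[0.5, 0.9, -5.3]]
twist [[0.001, -0.001, 0.001]]
1
```

Emit:
carry_out:
  grip: [1, 1, -1, -1, -1, -1, -1, -1]
  slide:
    - [0, 0.5, -5]
    - [0, 0, 0]
    - [0, 0, 0]
    - [0, 0, 0]
    - [0, 0, 0]
    - [0, 0, 0]
    - [0, 0, 0]
    - [0, 0, 0]
  twist:
    - [0, 0, 0]
    - [0, 0, 0]
    - [0, 0, 0]
    - [0, 0, 0]
    - [0, 0, 0]
    - [0, 0, 0]
    - [0, 0, 0]
    - [0, 0, 0]

```text
time_s: 4.95
position: [0.4949, -0.2876, 0.0523]
tcp_rot: [[0.93, -0.367, 0.004], [-0.367, -0.93, -0.004], [0.005, 0.003, -1.0]]
force: [-0.0, 0.6, -0.2]
opening: 0.536
```

Run:
```python
from h import *
info()
```

```text
t 4.95 p [ 494.9 -287.6   52.3] yaw -111.53 tilt [ 0.23 -0.26] F [-0.   0.6 -0.2] M [0.   0.21 0.02] op 0.536 q [-41.  40.  97.  -0.  42.  70.]
```

Emit:
carry_out:
  grip: [-1, -1, -1, -1, -1, -1, -1, -1]
  slide:
    - [0, 0, 1.5]
    - [0, 0, 0]
    - [0, 0, 0]
    - [0, 0, 0]
    - [0, 0, 0]
    - [0, 0, 0]
    - [0, 0, 0]
    - [0, 0, 0]
  twist:
    - [0, 0, 0]
    - [0, 0, 0]
    - [0, 0, 0]
    - [0, 0, 0]
    - [0, 0, 0]
    - [0, 0, 0]
    - [0, 0, 0]
    - [0, 0, 0]

```text
time_s: 5.75
position: [0.4949, -0.2876, 0.0507]
tcp_rot: [[0.93, -0.367, 0.004], [-0.367, -0.93, -0.004], [0.005, 0.003, -1.0]]
force: [-0.2, -0.4, 0.7]
opening: 0.314
```

Run:
```python
from h import *
info()
```

```text
t 5.75 p [ 494.9 -287.6   50.7] yaw -111.53 tilt [ 0.22 -0.24] F [-0.2 -0.4  0.7] M [-0.    0.19  0.03] op 0.314 q [-41.  40.  97.  -0.  42.  70.]
```

Emit:
carry_out:
  grip: [-1, -1, -1, -1, -1, -1, -1, -1]
  slide:
    - [0, 0, 0]
    - [0, 0, -8]
    - [0, 0, -12]
    - [0, 0, -14]
    - [0, 0, -14]
    - [0, 0, -14]
    - [0, 0, -8]
    - [0, 0, 0]
  twist:
    - [0, 0, 0]
    - [0, 0, 0]
    - [0, 0, 0]
    - [0, 0, 0]
    - [0, 0, 0]
    - [0, 0, 0]
    - [0, 0, 0]
    - [0, 0, 0]

```text
time_s: 6.55
position: [0.495, -0.2875, 0.1273]
tcp_rot: [[0.93, -0.367, 0.006], [-0.367, -0.93, -0.006], [0.007, 0.003, -1.0]]
force: [0.1, -0.4, -0.9]
opening: 0.314
```

Run:
```python
from h import *
info()
plan([(484,26.5,130,-111.6,12)],step=30)
```

```text
t 6.55 p [ 495.  -287.5  127.3] yaw -111.53 tilt [ 0.33 -0.33] F [ 0.1 -0.4 -0.9] M [-0.02  0.24 -0.01] op 0.314 q [-41.  33.  95.  -0.  51.  70.]
slide [[-10.5, -24.0, -0.4], [-10.5, -24.0, -0.2], [-10.5, -24.0, -0.2], [-10.5, -24.0, -0.2], [-10.5, -24.0, -0.2], [-10.5, -24.0, -0.2], [-10.5, -24.0, -0.2], [-10.5, -24.0, -0.2], [-10.5, -24.0, -0.2], [-10.5, -24.0, -0.2], [-10.5, -24.0, -0.2], [-10.5, -24.0, -0.2]]
twist [[0.003, -0.007, 0.0], [0.0, 0.0, 0.0], [0.0, 0.0, 0.0], [0.0, 0.0, 0.0], [0.0, 0.0, 0.0], [0.0, 0.0, 0.0], [0.0, 0.0, 0.0], [0.0, 0.0, 0.0], [0.0, 0.0, 0.0], [0.0, 0.0, 0.0], [0.0, 0.0, 0.0], [0.0, 0.0, 0.0]]
12
```

Emit:
carry_out:
  grip: [-1, -1, -1, -1, -1, -1, -1, -1, -1, -1, -1, -1]
  slide:
    - [-10.5, -24, 0]
    - [-12, -28, 0]
    - [-12, -28, 0]
    - [-12, -28, 0]
    - [-12, -28, 0]
    - [-12, -28, 0]
    - [-12, -28, 0]
    - [-12, -28, 0]
    - [-12, -28, 0]
    - [-8, -18, 0]
    - [-3, -6, 0]
    - [0, 0, 0]
  twist:
    - [0.003, -0.007, 0]
    - [0, 0, 0]
    - [0, 0, 0]
    - [0, 0, 0]
    - [0, 0, 0]
    - [0, 0, 0]
    - [0, 0, 0]
    - [0, 0, 0]
    - [0, 0, 0]
    - [0, 0, 0]
    - [0, 0, 0]
    - [0, 0, 0]

```text
time_s: 7.75
position: [0.4837, 0.0176, 0.1244]
tcp_rot: [[0.929, -0.37, -0.003], [-0.37, -0.929, -0.002], [-0.002, 0.003, -1.0]]
force: [0.7, -0.1, -1.1]
opening: 0.312
```

Run:
```python
from h import *
info()
plan([(484,26.5,120,-111.6,3)],step=30)
for n in('top','side'): snap(n,n+'2')
c=load('top2');a=c['color'][180:340,130:340]; cv2.imwrite('pics/t2c.png',cv2.resize(a,None,fx=3.5,fy=3.5)[:,:,::-1])
c=load('side2');a=c['color'][80:270,170:370]; cv2.imwrite('pics/s2c.png',cv2.resize(a,None,fx=3,fy=3)[:,:,::-1])
```

```text
t 7.75 p [483.7  17.6 124.4] yaw -111.73 tilt [-0.15 -0.11] F [ 0.7 -0.1 -1.1] M [-0.01  0.14  0.02] op 0.312 q [-11.  29. 107.  -0.  44. 101.]
slide [[-1.0, -2.8, 1.4], [-1.0, -2.8, 1.5], [-1.0, -2.8, 1.5]]
twist [[0.003, 0.002, -0.001], [0.0, 0.0, -0.001], [0.0, 0.0, -0.001]]
3
```

View pics/t2c.png

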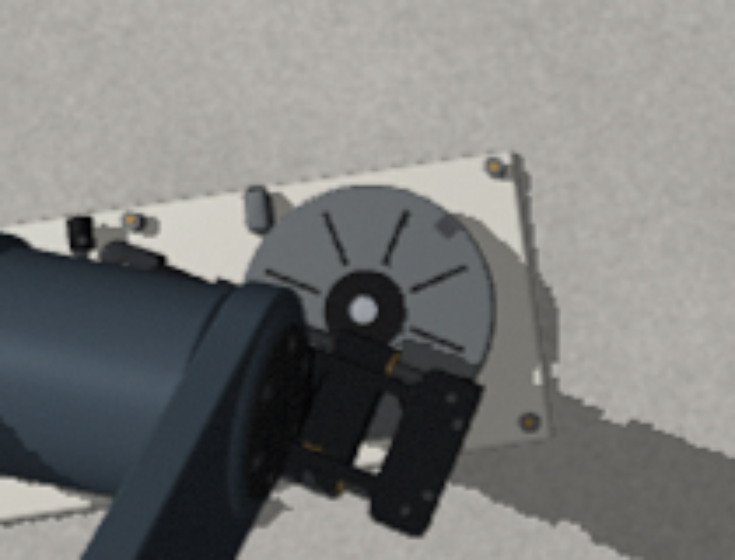

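View pics/s2c.png

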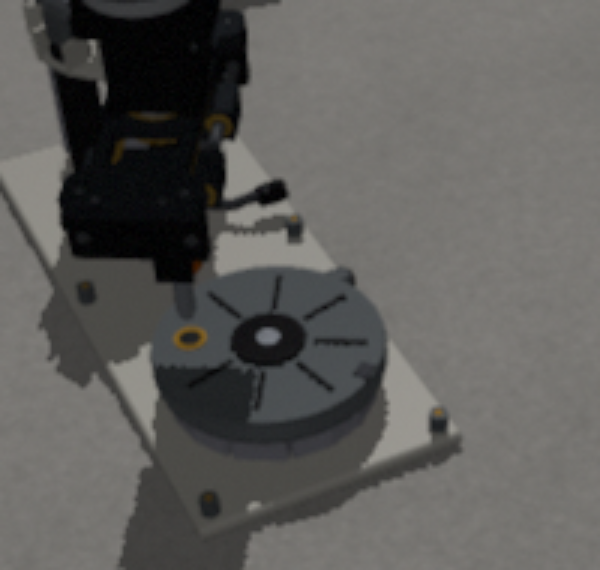

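The top camera can't see the hole because the arm is in the way. The side view shows the shaft tip at crop (186,316) and the brass hole at (190,338). I'll compare the two in that camera.

Run:
```python
from h import *
c=load('side2'); s=bot.read_state(); p=s['position'];R=s['tcp_rot']
a=c['color'][165:205,210:260]; cv2.imwrite('pics/s2d.png',cv2.resize(a,None,fx=14,fy=14,interpolation=cv2.INTER_NEAREST)[:,:,::-1])
tip=p+R[:,2]*-.0+np.array([0,0,-.0447]); print('tip pred',tip,proj(c,tip), 'r4mm', [proj(c,tip+np.array([d,0,0])) for d in(-.004,.004)])
print('hole',[proj(c,q) for q in((.4837,.0265,.052),(.4835,.0270,.052))])
t=load('top2')
for u,v in((150,280),(180,285),(160,300),(195,300),(140,290),(210,275)): print(u,v,pt(t,u,v).round(3))
```

```text
tip pred [0.48418409 0.01646914 0.07974485] (np.float64(232.93913286646384), np.float64(184.81105313536094)) r4mm [(np.float64(230.83138701144094), np.float64(185.29043947406296)), (np.float64(235.04336217694063), np.float64(184.33246660058734))]
hole [(np.float64(233.1604948599301), np.float64(192.6272944268473)), (np.float64(232.99703757215357), np.float64(192.48529539643042))]
150 280 [0.492 0.016 0.467]
180 285 [ 0.487 -0.017  0.466]
160 300 [0.471 0.004 0.465]
195 300 [ 0.471 -0.036  0.474]
140 290 [0.481 0.026 0.467]
210 275 [ 0.498 -0.045  0.447]
```

View pics/s2d.png

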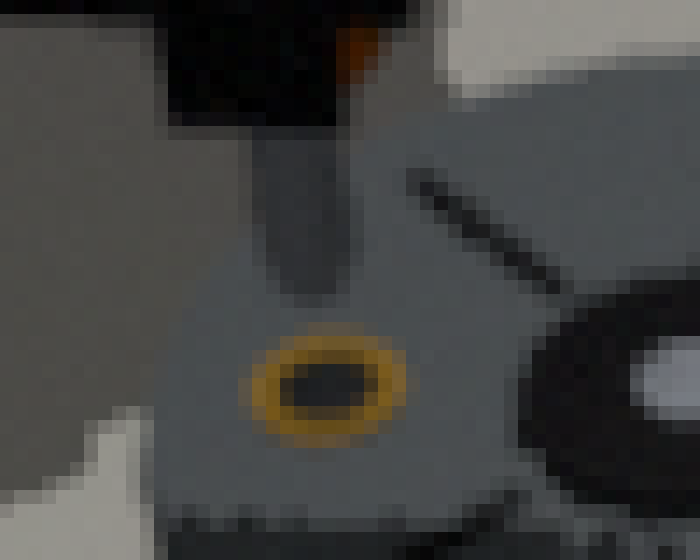

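Run:
```python
from h import *
info()
plan([(485.4,26,105,-111.6,3)],step=30)
```

```text
t 7.85 p [484.2  16.5 124.4] yaw -111.83 tilt [-0.12 -0.12] F [-0.4 -0.9 -0.9] M [-0.02  0.15 -0.02] op 0.315 q [-11.  29. 107.  -0.  44. 101.]
slide [[-0.8, -3.1, 6.5], [-0.8, -3.1, 6.5], [-0.8, -3.1, 6.5]]
twist [[0.003, 0.001, -0.001], [0.0, 0.0, -0.001], [0.0, 0.0, -0.001]]
3
```

Emit:
carry_out:
  grip: [-1, -1, -1, -1, -1, -1]
  slide:
    - [-0.8, -3.1, 5]
    - [-0.8, -3.1, 5]
    - [-0.8, -3.1, 5]
    - [0, 0, 0]
    - [0, 0, 0]
    - [0, 0, 0]
  twist:
    - [0.003, 0.001, 0]
    - [0, 0, 0]
    - [0, 0, 0]
    - [0, 0, 0]
    - [0, 0, 0]
    - [0, 0, 0]

```text
time_s: 8.45
position: [0.4864, 0.0231, 0.1075]
tcp_rot: [[0.926, -0.377, 0.0], [-0.377, -0.926, -0.0], [0.0, 0.0, -1.0]]
force: [-0.4, -0.7, -0.7]
opening: 0.313
```

Run:
```python
from h import *
s=info()
c=snap('side','side3');info()
p=s['position'];R=s['tcp_rot']
a=c['color'][165:205,210:260]; cv2.imwrite('pics/s3d.png',cv2.resize(a,None,fx=14,fy=14,interpolation=cv2.INTER_NEAREST)[:,:,::-1])
for o in((0,0),(-.0021,.0009)):
  tip=p+np.array([*o,-.0447]); print('tip pred',tip,proj(c,tip))
plan([(485.6,26,100,-111.6,3)],step=30)
```

```text
t 8.45 p [486.4  23.1 107.5] yaw -112.15 tilt [ 0.01 -0.01] F [-0.4 -0.7 -0.7] M [-0.03  0.26 -0.03] op 0.313 q [-10.  30. 108.  -0.  42. 102.]
t 8.5 p [486.5  23.1 107.5] yaw -112.15 tilt [ 0.02 -0.01] F [ 0.3  0.6 -1.1] M [-0.02  0.18 -0.01] op 0.311 q [-10.  30. 108.  -0.  42. 102.]
tip pred [0.4864146  0.02312537 0.0627859 ] (np.float64(234.32016488781505), np.float64(189.16011155847062))
tip pred [0.4843146  0.02402537 0.0627859 ] (np.float64(233.12191794831762), np.float64(189.11042052297938))
slide [[-0.6, -0.8, 2.5], [-0.6, -0.8, 2.5], [-0.6, -0.8, 2.5]]
twist [[-0.0, -0.0, -0.003], [0.0, 0.0, -0.003], [0.0, 0.0, -0.003]]
3
```

View pics/s3d.png

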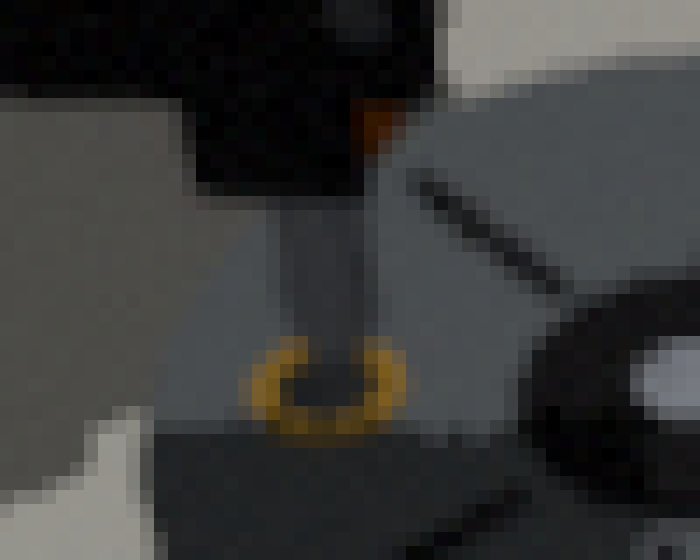

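Emit:
carry_out:
  grip: [-1, -1, -1, -1, -1, -1, -1, -1]
  slide:
    - [-0.6, -0.8, 0]
    - [-0.6, -0.8, 0]
    - [-0.6, -0.8, 2]
    - [0, 0, 2]
    - [0, 0, 3]
    - [0, 0, 3]
    - [0, 0, 2]
    - [0, 0, 0]
  twist:
    - [0, 0, -0.003]
    - [0, 0, -0.003]
    - [0, 0, -0.003]
    - [0, 0, 0]
    - [0, 0, 0]
    - [0, 0, 0]
    - [0, 0, 0]
    - [0, 0, 0]

```text
time_s: 9.3
position: [0.4859, 0.0263, 0.0949]
tcp_rot: [[0.93, -0.368, 0.001], [-0.368, -0.93, -0.0], [0.001, -0.0, -1.0]]
force: [0.3, -0.3, -0.2]
opening: 0.311
```

Run:
```python
from h import *
s=info()
c=snap('side','side4')
a=c['color'][165:205,210:260]; cv2.imwrite('pics/s4d.png',cv2.resize(a,None,fx=14,fy=14,interpolation=cv2.INTER_NEAREST)[:,:,::-1])
plan([(485.6,26,90,-111.6,3)],step=30)
```

```text
t 9.3 p [485.9  26.3  94.9] yaw -111.57 tilt [ 0.07 -0.02] F [ 0.3 -0.3 -0.2] M [-0.02  0.19 -0.  ] op 0.311 q [-10.  32. 108.  -0.  40. 101.]
slide [[-0.1, 0.1, 1.7], [-0.1, 0.1, 1.7], [-0.1, 0.1, 1.7]]
twist [[-0.0, -0.001, 0.0], [0.0, 0.0, 0.0], [0.0, 0.0, 0.0]]
3
```

View pics/s4d.png

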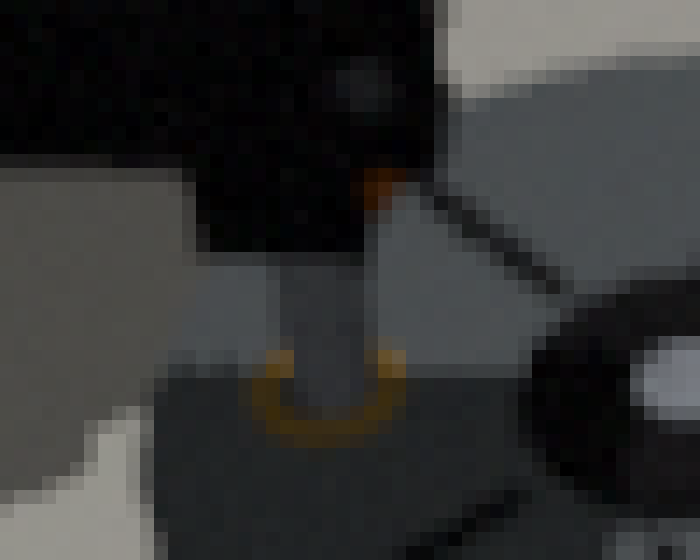

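The tip is inside the brass ring at crop (330,395), centred to within about 0.5 mm. I'll go on down gently.

Emit:
carry_out:
  grip: [-1, -1, -1, -1, -1, -1]
  slide:
    - [-0.3, 0, 1.5]
    - [0, 0, 1.5]
    - [0, 0, 1.5]
    - [0, 0, 1]
    - [0, 0, 0]
    - [0, 0, 0]
  twist:
    - [0, 0, 0]
    - [0, 0, 0]
    - [0, 0, 0]
    - [0, 0, 0]
    - [0, 0, 0]
    - [0, 0, 0]

```text
time_s: 9.95
position: [0.4856, 0.0264, 0.0891]
tcp_rot: [[0.93, -0.368, 0.001], [-0.368, -0.93, -0.0], [0.001, -0.0, -1.0]]
force: [-0.5, 0.4, -0.6]
opening: 0.316
```

Run:
```python
from h import *
s=info()
```

```text
t 9.95 p [485.6  26.4  89.1] yaw -111.58 tilt [ 0.07 -0.02] F [-0.5  0.4 -0.6] M [-0.03  0.18 -0.02] op 0.316 q [-10.  32. 109.  -0.  39. 101.]
```

Emit:
carry_out:
  grip: [-1, -1, -1, -1, -1, -1, -1, -1]
  slide:
    - [0, 0, 2]
    - [0, 0, 2]
    - [0, 0, 2]
    - [0, 0, 1.5]
    - [0, 0, 1]
    - [0, 0, 0.5]
    - [0, 0, 0]
    - [0, 0, 0]
  twist:
    - [0, 0, 0]
    - [0, 0, 0]
    - [0, 0, 0]
    - [0, 0, 0]
    - [0, 0, 0]
    - [0, 0, 0]
    - [0, 0, 0]
    - [0, 0, 0]

```text
time_s: 10.75
position: [0.4856, 0.0264, 0.0792]
tcp_rot: [[0.93, -0.368, 0.001], [-0.368, -0.93, -0.0], [0.001, -0.0, -1.0]]
force: [0.2, 0.9, -1.5]
opening: 0.314
```

Run:
```python
from h import *
s=info()
```

```text
t 10.75 p [485.6  26.4  79.2] yaw -111.58 tilt [ 0.06 -0.01] F [ 0.2  0.9 -1.5] M [-0.01  0.19 -0.05] op 0.314 q [-10.  33. 109.  -0.  38. 101.]
```

Emit:
carry_out:
  grip: [-1, -1, -1, -1, -1]
  slide:
    - [0, 0, 0.8]
    - [0, 0, 0.7]
    - [0, 0, 0.6]
    - [0, 0, 0.3]
    - [0, 0, 0]
  twist:
    - [0, 0, 0]
    - [0, 0, 0]
    - [0, 0, 0]
    - [0, 0, 0]
    - [0, 0, 0]

```text
time_s: 11.25
position: [0.4855, 0.0264, 0.0768]
tcp_rot: [[0.93, -0.368, 0.001], [-0.368, -0.93, -0.0], [0.001, -0.0, -1.0]]
force: [-0.4, -0.2, -0.6]
opening: 0.312
```

Run:
```python
from h import *
s=info()
```

```text
t 11.25 p [485.5  26.4  76.8] yaw -111.58 tilt [ 0.07 -0.01] F [-0.4 -0.2 -0.6] M [0.   0.21 0.04] op 0.312 q [-10.  34. 109.  -0.  37. 101.]
```

Emit:
carry_out:
  grip: [-1, -1, -1]
  slide:
    - [0, 0, 0.7]
    - [0, 0, 0.5]
    - [0, 0, 0.2]
  twist:
    - [0, 0, 0]
    - [0, 0, 0]
    - [0, 0, 0]

```text
time_s: 11.55
position: [0.4857, 0.0264, 0.0766]
tcp_rot: [[0.93, -0.368, 0.002], [-0.368, -0.93, -0.0], [0.002, -0.0, -1.0]]
force: [-1.7, 0.3, 0.6]
opening: 0.311
```

Run:
```python
from h import *
s=info()
```

```text
t 11.55 p [485.7  26.4  76.6] yaw -111.56 tilt [ 0.1  -0.03] F [-1.7  0.3  0.6] M [-0.01  0.34 -0.01] op 0.311 q [-10.  34. 109.  -0.  37. 101.]
```

The pin stands on the ring at TCP z 76.6, with a light contact of about 1.5 N. I'll start winding along the hole's arc in small steps with a slight downward bias.

Emit:
carry_out:
  grip: [-1, -1, -1, -1, -1, -1]
  slide:
    - [0.05, 2, 0.3]
    - [0.05, 2, 0.3]
    - [0.05, 2, 0.3]
    - [0.05, 2, 0.3]
    - [0.05, 2, 0.3]
    - [0.05, 2, 0.3]
  twist:
    - [0, 0, -0.042]
    - [0, 0, -0.042]
    - [0, 0, -0.042]
    - [0, 0, -0.042]
    - [0, 0, -0.042]
    - [0, 0, -0.042]

```text
time_s: 12.15
position: [0.4832, 0.0213, 0.0765]
tcp_rot: [[0.992, -0.123, 0.005], [-0.123, -0.992, 0.011], [0.004, -0.012, -1.0]]
force: [-0.2, 5.2, 3.7]
opening: 0.312
```

```bash
cat >> h.py <<'E'
def arc(ax=(529.8,7.6)):
    s=info(); p=s['position'][:2]*1e3-np.array(ax); R=s['tcp_rot']; a=np.degrees(np.arctan2(p[1],p[0]))%360
    print('r',np.hypot(*p).round(2),'ang',a.round(2),'wind',(a-156.9).round(1),'yaw lead',((np.degrees(np.arctan2(R[1,1],R[0,1]))-90-a+1.5+180)%360-180).round(2),'Ftool',(R.T@s['force']).round(1))
E
python3 - <<'E'
from h import *
arc()
E
```

```text
t 12.15 p [483.2  21.3  76.5] yaw -97.08 tilt [0.3  0.65] F [-0.2  5.2  3.7] M [1.01 0.23 0.01] op 0.312 q [-11.  34. 110.   1.  37.  85.]
r 48.53 ang 163.57 wind 6.7 yaw lead 10.85 Ftool [-0.8 -5.2 -3.7]
```

```bash
cat >> h.py <<'E'
def arcplan(dw,n,r=47.9,ax=(529.8,7.6)):
    # ideal arc rows from the measured pose toward radius r, dw deg in n rows, yaw = wind-aligned, untilted
    s=bot.read_state(); p=s['position'][:2]*1e3-np.array(ax); a=np.arctan2(p[1],p[0]); R=s['tcp_rot']; q=p
    for i in range(1,n+1):
        b=a+np.radians(dw)*i/n; t=r*np.array([np.cos(b),np.sin(b)])
        Rg=Rt(np.degrees(b)+90-(156.9-158.4)-360); w=Rn.from_matrix(R.T@Rg).as_rotvec(); d=R.T@np.array([*(t-q),0])
        print(d.round(2),w.round(3)); q=t;R=Rg
E
python3 - <<'E'
from h import *
arcplan(10,4)
E
```

```text
[ 0.33  2.17 -0.02] [-0.012 -0.003  0.093]
[-0.01  2.09  0.  ] [ 0.     0.    -0.044]
[-0.01  2.09  0.  ] [ 0.     0.    -0.044]
[-0.01  2.09  0.  ] [ 0.     0.    -0.044]
```

Emit:
carry_out:
  grip: [-1, -1, -1, -1, -1]
  slide:
    - [0.5, 3, 0.2]
    - [0.3, 3, 0.2]
    - [0.2, 3, 0.2]
    - [0.1, 3, 0.2]
    - [0, 3, 0.2]
  twist:
    - [-0.006, -0.002, 0]
    - [-0.006, -0.002, 0]
    - [0, 0, 0]
    - [0, 0, -0.02]
    - [0, 0, -0.03]

```text
time_s: 12.65
position: [0.4822, 0.0132, 0.0765]
tcp_rot: [[0.997, -0.08, 0.001], [-0.08, -0.997, 0.012], [-0.0, -0.012, -1.0]]
force: [0.4, 6.6, 2.5]
opening: 0.312
```

Run:
```python
from h import *
arc();arcplan(10,4)
```

```text
t 12.65 p [482.2  13.2  76.5] yaw -94.57 tilt [0.04 0.66] F [0.4 6.6 2.5] M [1.23 0.08 0.03] op 0.312 q [-12.  34. 110.   1.  37.  82.]
r 47.88 ang 173.3 wind 16.4 yaw lead 3.64 Ftool [-0.1 -6.6 -2.4]
[-0.05  2.09 -0.02] [-0.012 -0.    -0.033]
[-0.01  2.09  0.  ] [ 0.     0.    -0.044]
[-0.01  2.09  0.  ] [ 0.     0.    -0.044]
[-0.01  2.09  0.  ] [ 0.     0.    -0.044]
```

Emit:
carry_out:
  grip: [-1, -1, -1, -1, -1, -1]
  slide:
    - [0, 3, 0.2]
    - [0, 3, 0.2]
    - [0, 3, 0.2]
    - [0, 3, 0.2]
    - [0, 3, 0.2]
    - [0, 3, 0.2]
  twist:
    - [-0.008, 0, -0.035]
    - [-0.008, 0, -0.035]
    - [-0.004, 0, -0.035]
    - [-0.004, 0, -0.035]
    - [-0.004, 0, -0.035]
    - [-0.004, 0, -0.035]

```text
time_s: 13.25
position: [0.4818, 0.0047, 0.0765]
tcp_rot: [[0.992, 0.126, 0.002], [0.126, -0.992, -0.004], [0.001, 0.005, -1.0]]
force: [0.0, 8.2, 3.3]
opening: 0.314
```

Run:
```python
from h import *
arc();arcplan(10,4)
```

```text
t 13.25 p [481.8   4.7  76.5] yaw -82.76 tilt [ 0.11 -0.26] F [0.  8.2 3.3] M [ 1.58  0.08 -0.01] op 0.314 q [-13.  34. 110.  -0.  37.  70.]
r 48.12 ang 183.41 wind 26.5 yaw lead 5.33 Ftool [ 1.1 -8.1 -3.4]
[0.13 2.1  0.01] [ 0.005 -0.001 -0.003]
[-0.01  2.09  0.  ] [ 0.     0.    -0.044]
[-0.01  2.09  0.  ] [ 0.     0.    -0.044]
[-0.01  2.09  0.  ] [ 0.     0.    -0.044]
```

Emit:
carry_out:
  grip: [-1, -1, -1]
  slide:
    - [0.1, 3, 0.4]
    - [0, 3, 0.4]
    - [0, 3, 0.4]
  twist:
    - [0.002, 0, -0.01]
    - [0, 0, -0.03]
    - [0, 0, -0.03]

```text
time_s: 13.55
position: [0.4821, 0.0015, 0.0765]
tcp_rot: [[0.981, 0.192, 0.001], [0.192, -0.981, 0.007], [0.002, -0.007, -1.0]]
force: [-0.2, 7.8, 5.9]
opening: 0.313
```

Run:
```python
from h import *
arc();arcplan(6,2)
```

```text
t 13.55 p [482.1   1.5  76.5] yaw -78.92 tilt [0.04 0.41] F [-0.2  7.8  5.9] M [ 1.48  0.2  -0.04] op 0.313 q [-13.  34. 110.   1.  37.  65.]
r 48.1 ang 187.28 wind 30.4 yaw lead 5.29 Ftool [ 1.3 -7.8 -5.9]
[ 0.1   2.52 -0.02] [-0.007 -0.002 -0.012]
[-0.    2.51  0.  ] [ 0.     0.    -0.052]
```

Emit:
carry_out:
  grip: [-1, -1, -1, -1, -1]
  slide:
    - [0.1, 3, 0.4]
    - [0.1, 3, 0.4]
    - [0, 3, 0.4]
    - [0, 3, 0.4]
    - [0, 3, 0.4]
  twist:
    - [-0.005, -0.001, -0.01]
    - [-0.003, 0, -0.025]
    - [-0.002, 0, -0.025]
    - [-0.002, 0, -0.025]
    - [-0.002, 0, -0.025]

```text
time_s: 14.05
position: [0.4829, -0.0033, 0.0765]
tcp_rot: [[0.956, 0.293, -0.001], [0.293, -0.956, 0.01], [0.002, -0.01, -1.0]]
force: [-0.0, 7.7, 5.8]
opening: 0.312
```

Run:
```python
from h import *
arc();arcplan(6,2)
```

```text
t 14.05 p [482.9  -3.3  76.5] yaw -72.97 tilt [-0.06  0.57] F [-0.   7.7  5.8] M [ 1.64  0.22 -0.02] op 0.312 q [-14.  34. 109.   1.  37.  58.]
r 48.15 ang 193.09 wind 36.2 yaw lead 5.44 Ftool [ 2.2 -7.4 -5.7]
[ 0.15  2.52 -0.02] [-0.01  -0.002 -0.01 ]
[-0.    2.51  0.  ] [ 0.     0.    -0.052]
```

Emit:
carry_out:
  grip: [-1, -1, -1, -1, -1]
  slide:
    - [0.3, 3.2, 0.3]
    - [0.2, 3.2, 0.3]
    - [0.1, 3.2, 0.3]
    - [0.1, 3.2, 0.3]
    - [0.1, 3.2, 0.3]
  twist:
    - [-0.006, -0.001, -0.005]
    - [-0.004, 0, -0.02]
    - [-0.002, 0, -0.025]
    - [-0.002, 0, -0.025]
    - [-0.002, 0, -0.025]

```text
time_s: 14.55
position: [0.4841, -0.0075, 0.0765]
tcp_rot: [[0.925, 0.381, -0.005], [0.381, -0.925, 0.013], [0.0, -0.013, -1.0]]
force: [-1.2, 7.8, 5.9]
opening: 0.311
```

Run:
```python
from h import *
arc();arcplan(6,2)
```

```text
t 14.55 p [484.1  -7.5  76.5] yaw -67.62 tilt [-0.28  0.72] F [-1.2  7.8  5.9] M [ 1.6   0.28 -0.  ] op 0.311 q [-15.  34. 109.   1.  38.  52.]
r 48.18 ang 198.28 wind 41.4 yaw lead 5.6 Ftool [ 1.9 -7.7 -5.8]
[ 0.16  2.52 -0.03] [-0.013 -0.    -0.007]
[0.   2.51 0.  ] [ 0.     0.    -0.052]
```

Emit:
carry_out:
  grip: [-1, -1, -1, -1, -1]
  slide:
    - [0.2, 3.5, 0]
    - [0.1, 3.5, 0.1]
    - [0.1, 3.5, 0.2]
    - [0.1, 3.5, 0.2]
    - [0.1, 3.5, 0.2]
  twist:
    - [-0.01, 0, -0.005]
    - [-0.006, 0, -0.025]
    - [-0.004, 0, -0.03]
    - [-0.003, 0, -0.03]
    - [-0.003, 0, -0.03]

```text
time_s: 15.05
position: [0.4856, -0.0118, 0.0765]
tcp_rot: [[0.875, 0.484, -0.006], [0.484, -0.875, 0.008], [-0.001, -0.01, -1.0]]
force: [-1.4, 9.0, 6.0]
opening: 0.315
```

Run:
```python
from h import *
arc();arcplan(6,2)
```

```text
t 15.05 p [485.6 -11.8  76.5] yaw -61.07 tilt [-0.34  0.46] F [-1.4  9.   6. ] M [ 1.59  0.36 -0.01] op 0.315 q [-15.  34. 109.   1.  38.  46.]
r 48.33 ang 203.71 wind 46.8 yaw lead 6.72 Ftool [ 3.1 -8.6 -6. ]
[ 0.26  2.54 -0.03] [-0.01   0.001  0.013]
[-0.    2.51  0.  ] [ 0.     0.    -0.052]
```

Emit:
carry_out:
  grip: [-1, -1, -1, -1, -1]
  slide:
    - [0.5, 3.8, 0]
    - [0.4, 3.8, 0.1]
    - [0.3, 3.8, 0.2]
    - [0.2, 3.8, 0.2]
    - [0.2, 3.8, 0.2]
  twist:
    - [-0.008, 0, 0]
    - [-0.006, 0, -0.015]
    - [-0.004, 0, -0.025]
    - [-0.003, 0, -0.025]
    - [-0.003, 0, -0.025]

```text
time_s: 15.55
position: [0.4873, -0.015, 0.0764]
tcp_rot: [[0.832, 0.555, -0.012], [0.555, -0.832, 0.008], [-0.005, -0.014, -1.0]]
force: [-2.2, 8.1, 7.4]
opening: 0.311
```

Run:
```python
from h import *
arc();arcplan(6,2)
```

```text
t 15.55 p [487.3 -15.   76.4] yaw -56.3 tilt [-0.68  0.49] F [-2.2  8.1  7.4] M [ 1.6   0.53 -0.  ] op 0.311 q [-15.  34. 108.   0.  39.  41.]
r 48.19 ang 208.01 wind 51.1 yaw lead 7.19 Ftool [ 2.6 -8.  -7.3]
[ 0.1   2.53 -0.04] [-0.014  0.005  0.021]
[-0.    2.51  0.  ] [ 0.     0.    -0.052]
```

Emit:
carry_out:
  grip: [-1, -1, -1, -1, -1]
  slide:
    - [0.3, 4.2, -0.2]
    - [0.3, 4.2, -0.1]
    - [0.2, 4.2, 0]
    - [0.2, 4.2, 0.1]
    - [0.2, 4.2, 0.1]
  twist:
    - [-0.01, 0.003, 0.01]
    - [-0.006, 0.002, 0]
    - [-0.004, 0, -0.02]
    - [-0.003, 0, -0.02]
    - [-0.003, 0, -0.025]

```text
time_s: 16.05
position: [0.4892, -0.0185, 0.0765]
tcp_rot: [[0.805, 0.593, -0.014], [0.593, -0.805, 0.013], [-0.004, -0.019, -1.0]]
force: [-1.8, 8.2, 6.6]
opening: 0.313
```

Run:
```python
from h import *
arc();arcplan(6,2)
```

```text
t 16.05 p [489.2 -18.5  76.5] yaw -53.63 tilt [-0.83  0.73] F [-1.8  8.2  6.6] M [1.65 0.52 0.  ] op 0.313 q [-16.  34. 108.   1.  39.  37.]
r 48.23 ang 212.71 wind 55.8 yaw lead 5.16 Ftool [ 3.4 -7.8 -6.5]
[ 0.24  2.53 -0.05] [-0.019  0.004 -0.015]
[0.   2.51 0.  ] [ 0.     0.    -0.052]
```

Emit:
carry_out:
  grip: [-1, -1, -1, -1, -1]
  slide:
    - [0.8, 4.2, -0.1]
    - [0.8, 4.2, 0]
    - [0.6, 4.2, 0]
    - [0.6, 4.2, 0.1]
    - [0.6, 4.2, 0.1]
  twist:
    - [-0.012, 0.003, -0.01]
    - [-0.008, 0.002, -0.02]
    - [-0.006, 0, -0.025]
    - [-0.005, 0, -0.025]
    - [-0.005, 0, -0.025]

```text
time_s: 16.55
position: [0.4905, -0.0201, 0.0764]
tcp_rot: [[0.741, 0.671, -0.018], [0.671, -0.741, 0.01], [-0.007, -0.019, -1.0]]
force: [-2.5, 6.8, 8.7]
opening: 0.314
```

Run:
```python
from h import *
arc();arcplan(6,2)
```

```text
t 16.55 p [490.5 -20.1  76.4] yaw -47.83 tilt [-1.    0.55] F [-2.5  6.8  8.7] M [ 1.26  0.88 -0.02] op 0.314 q [-16.  34. 108.   0.  39.  32.]
r 48.11 ang 215.22 wind 58.3 yaw lead 8.46 Ftool [ 2.6 -6.9 -8.6]
[-0.04  2.52 -0.05] [-0.019  0.007  0.043]
[-0.    2.51  0.  ] [ 0.     0.    -0.052]
```

Run:
```python
from h import *
c=snap('side','side5')
a=c['color'][120:260,180:340]; cv2.imwrite('pics/s5d.png',cv2.resize(np.clip(a.astype(float)*1.8,0,255).astype(np.uint8),None,fx=5,fy=4.2,interpolation=cv2.INTER_CUBIC)[:,:,::-1])
```

```text
(no output)
```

View pics/s5d.png

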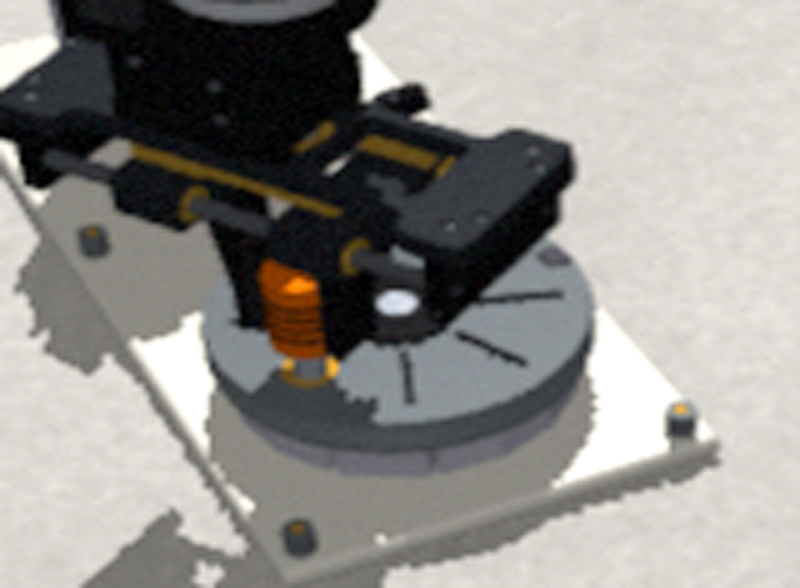

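Run:
```python
from h import *
c=load('side5'); s=bot.read_state()
a=c['color'][165:220,220:270]; cv2.imwrite('pics/s5e.png',cv2.resize(np.clip(a.astype(float)*2,0,255).astype(np.uint8),None,fx=12,fy=10.8,interpolation=cv2.INTER_NEAREST)[:,:,::-1])
h=atz(c,242,208,.052); print('hole',h, 'kn',atz(c,238.6,195.5,.095))
for ax in((.5298,.0076),(.530,.0065)):
  d=h[:2]-ax; print(np.hypot(*d),np.degrees(np.arctan2(d[1],d[0]))%360-158.4)
print(s['position'],s['tcp_rot'][:,0])
for z in (.052,.073,.0955,.115):
  print(z,proj(c,(s['position'][0],s['position'][1],z)))
```

```text
hole [ 0.48928767 -0.02061328  0.052     ] kn [ 0.48463322 -0.03287109  0.095     ]
0.0493683897120337 56.453827513383146
0.04891445197883291 55.26251621960361
[ 0.4905808  -0.02019912  0.07644225] [ 0.74049395  0.67203056 -0.00660643]
0.052 (np.float64(242.625877453269), np.float64(207.6935452975041))
0.073 (np.float64(241.43602000496605), np.float64(199.32032396014225))
0.0955 (np.float64(240.1216861908403), np.float64(190.07114209171743))
0.115 (np.float64(238.9480522094524), np.float64(181.81208794264575))
```

View pics/s5e.png

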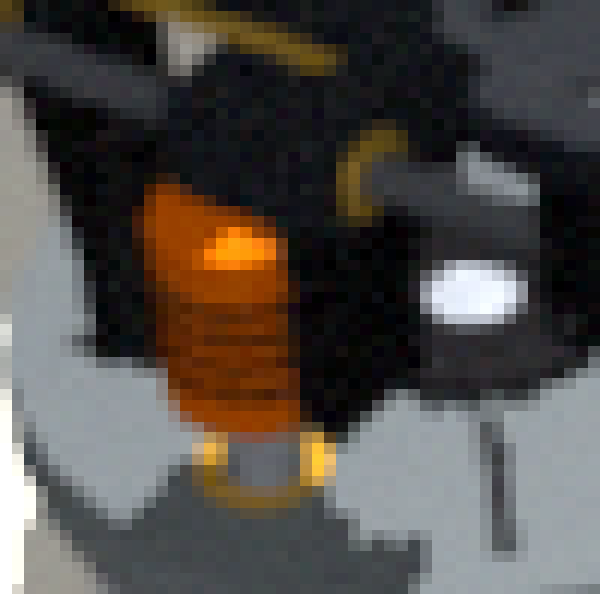

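The hole has turned by about 56°. The pin looks upright in the wheel, with its shaft at crop (265,455) centred in the brass ring. I'll ease the downward load and push further tangentially.

Emit:
carry_out:
  grip: [-1, -1, -1, -1, -1]
  slide:
    - [0.2, 4.5, -0.6]
    - [0.2, 4.5, -0.5]
    - [0.2, 4.5, -0.3]
    - [0.2, 4.5, -0.2]
    - [0.2, 4.5, -0.1]
  twist:
    - [-0.01, 0.006, 0.03]
    - [-0.01, 0.004, 0.01]
    - [-0.008, 0.002, -0.01]
    - [-0.006, 0, -0.02]
    - [-0.005, 0, -0.02]

```text
time_s: 17.1
position: [0.4919, -0.0225, 0.0765]
tcp_rot: [[0.741, 0.672, -0.011], [0.672, -0.74, 0.013], [0.0, -0.017, -1.0]]
force: [-3.0, 7.2, 6.4]
opening: 0.314
```

Run:
```python
from h import *
arc();arcplan(6,2)
```

```text
t 17.1 p [491.9 -22.5  76.5] yaw -47.78 tilt [-0.66  0.73] F [-3.   7.2  6.4] M [1.67 0.7  0.02] op 0.314 q [-16.  34. 108.   1.  39.  31.]
r 48.41 ang 218.51 wind 61.6 yaw lead 5.21 Ftool [ 2.6 -7.4 -6.2]
[ 0.41  2.54 -0.04] [-0.017 -0.    -0.014]
[0.   2.51 0.  ] [ 0.     0.    -0.052]
```

Emit:
carry_out:
  grip: [-1, -1, -1, -1]
  slide:
    - [0.3, 6, -0.4]
    - [0.2, 6, -0.3]
    - [0.2, 6, -0.1]
    - [0.2, 6, 0]
  twist:
    - [-0.01, 0, -0.01]
    - [-0.01, 0, -0.02]
    - [-0.008, 0, -0.025]
    - [-0.006, 0, -0.025]

```text
time_s: 17.5
position: [0.4952, -0.0262, 0.0764]
tcp_rot: [[0.688, 0.725, -0.017], [0.725, -0.688, 0.011], [-0.003, -0.02, -1.0]]
force: [-5.0, 9.5, 10.3]
opening: 0.314
```

Run:
```python
from h import *
arc();arcplan(6,2)
```

```text
t 17.5 p [495.2 -26.2  76.4] yaw -43.5 tilt [-0.96  0.65] F [-5.   9.5 10.3] M [ 1.93  0.92 -0.01] op 0.314 q [-16.  34. 107.   1.  40.  27.]
r 48.33 ang 224.34 wind 67.4 yaw lead 3.66 Ftool [  3.4 -10.4 -10.1]
[ 0.4   2.52 -0.05] [-0.02   0.003 -0.041]
[0.   2.51 0.  ] [ 0.     0.    -0.052]
```

Emit:
carry_out:
  grip: [-1, -1, -1, -1]
  slide:
    - [0.6, 6, -0.8]
    - [0.5, 6, -0.5]
    - [0.4, 6, -0.3]
    - [0.4, 6, -0.2]
  twist:
    - [-0.012, 0.002, -0.03]
    - [-0.012, 0, -0.03]
    - [-0.01, 0, -0.025]
    - [-0.008, 0, -0.025]

```text
time_s: 17.9
position: [0.4974, -0.028, 0.0764]
tcp_rot: [[0.606, 0.796, -0.02], [0.796, -0.606, 0.008], [-0.006, -0.02, -1.0]]
force: [-4.8, 7.3, 8.9]
opening: 0.315
```

Run:
```python
from h import *
arc();arcplan(6,2)
```

```text
t 17.9 p [497.4 -28.   76.4] yaw -37.28 tilt [-1.13  0.43] F [-4.8  7.3  8.9] M [ 1.4   1.16 -0.07] op 0.315 q [-16.  35. 106.   0.  40.  21.]
r 48.12 ang 227.75 wind 70.8 yaw lead 6.48 Ftool [ 2.9 -8.4 -8.7]
[ 0.06  2.52 -0.05] [-0.02   0.006  0.008]
[-0.    2.51  0.  ] [ 0.     0.    -0.052]
```

Emit:
carry_out:
  grip: [-1, -1, -1, -1]
  slide:
    - [0.3, 6.5, -0.6]
    - [0.3, 6.5, -0.4]
    - [0.3, 6.5, -0.3]
    - [0.3, 6.5, -0.2]
  twist:
    - [-0.012, 0.004, 0.005]
    - [-0.012, 0.002, -0.01]
    - [-0.01, 0, -0.02]
    - [-0.008, 0, -0.025]

```text
time_s: 18.3
position: [0.4992, -0.0295, 0.0764]
tcp_rot: [[0.568, 0.823, -0.024], [0.823, -0.568, 0.011], [-0.005, -0.026, -1.0]]
force: [-6.0, 7.4, 9.9]
opening: 0.318
```

Run:
```python
from h import *
arc();arcplan(6,2)
```

```text
t 18.3 p [499.2 -29.5  76.4] yaw -34.62 tilt [-1.37  0.63] F [-6.   7.4  9.9] M [1.4  1.34 0.  ] op 0.318 q [-16.  35. 106.   0.  41.  18.]
r 48.11 ang 230.47 wind 73.6 yaw lead 6.4 Ftool [ 2.7 -9.4 -9.7]
[ 0.06  2.52 -0.07] [-0.026  0.005  0.007]
[0.   2.51 0.  ] [ 0.     0.    -0.052]
```

Emit:
carry_out:
  grip: [-1, -1, -1, -1]
  slide:
    - [0.3, 8, -0.8]
    - [0.3, 8, -0.7]
    - [0.3, 8, -0.5]
    - [0.3, 8, -0.4]
  twist:
    - [-0.02, 0.004, 0.005]
    - [-0.02, 0.002, -0.01]
    - [-0.016, 0, -0.025]
    - [-0.014, 0, -0.025]

```text
time_s: 18.7
position: [0.5026, -0.032, 0.0764]
tcp_rot: [[0.525, 0.851, -0.012], [0.851, -0.525, 0.003], [-0.004, -0.012, -1.0]]
force: [-6.7, 8.5, 10.2]
opening: 0.319
```

Run:
```python
from h import *
arc();arcplan(6,2)
```

```text
t 18.7 p [502.6 -32.   76.4] yaw -31.67 tilt [-0.7   0.16] F [-6.7  8.5 10.2] M [ 1.61  1.57 -0.01] op 0.319 q [-16.  35. 106.  -0.  40.  15.]
r 48.04 ang 235.55 wind 78.7 yaw lead 4.28 Ftool [  3.7 -10.3 -10. ]
[ 0.08  2.51 -0.03] [-0.012  0.004 -0.03 ]
[0.   2.51 0.  ] [ 0.     0.    -0.052]
```

Emit:
carry_out:
  grip: [-1, -1, -1, -1]
  slide:
    - [0.3, 7.5, -0.8]
    - [0.3, 7.5, -0.6]
    - [0.3, 7.5, -0.5]
    - [0.3, 7.5, -0.4]
  twist:
    - [-0.014, 0.004, -0.025]
    - [-0.012, 0.002, -0.025]
    - [-0.012, 0, -0.025]
    - [-0.012, 0, -0.025]

```text
time_s: 19.1
position: [0.5048, -0.0332, 0.0763]
tcp_rot: [[0.436, 0.9, -0.017], [0.9, -0.436, 0.006], [-0.002, -0.019, -1.0]]
force: [-8.1, 6.8, 9.6]
opening: 0.31
```

Run:
```python
from h import *
arc();arcplan(6,2)
```

```text
t 19.1 p [504.8 -33.2  76.3] yaw -25.84 tilt [-1.    0.37] F [-8.1  6.8  9.6] M [ 1.    1.82 -0.07] op 0.31 q [-16.  35. 105.   0.  41.   9.]
r 47.83 ang 238.46 wind 81.6 yaw lead 7.21 Ftool [  2.6 -10.4  -9.4]
[-0.26  2.49 -0.05] [-0.019  0.002  0.021]
[0.   2.51 0.  ] [ 0.     0.    -0.052]
```

Emit:
carry_out:
  grip: [-1, -1, -1, -1]
  slide:
    - [0, 8, -0.8]
    - [0, 8, -0.6]
    - [0.1, 8, -0.5]
    - [0.1, 8, -0.4]
  twist:
    - [-0.018, 0.002, 0.02]
    - [-0.016, 0, 0]
    - [-0.012, 0, -0.02]
    - [-0.012, 0, -0.02]

```text
time_s: 19.5
position: [0.506, -0.0338, 0.0763]
tcp_rot: [[0.419, 0.908, -0.023], [0.908, -0.419, 0.007], [-0.003, -0.024, -1.0]]
force: [-7.6, 5.6, 11.5]
opening: 0.313
```

Run:
```python
from h import *
arc();arcplan(6,2)
```

```text
t 19.5 p [506.  -33.8  76.3] yaw -24.79 tilt [-1.33  0.41] F [-7.6  5.6 11.5] M [ 1.16  1.84 -0.04] op 0.313 q [-16.  35. 105.   0.  41.   8.]
r 47.73 ang 240.04 wind 83.1 yaw lead 6.67 Ftool [  1.9  -9.6 -11.3]
[-0.33  2.49 -0.06] [-0.024  0.003  0.012]
[-0.    2.51  0.  ] [ 0.     0.    -0.052]
```

Emit:
carry_out:
  grip: [-1, -1, -1, -1]
  slide:
    - [-0.2, 10, -1.2]
    - [0, 10, -1]
    - [0.1, 10, -0.8]
    - [0.1, 10, -0.6]
  twist:
    - [-0.022, 0.002, 0.01]
    - [-0.02, 0, -0.01]
    - [-0.018, 0, -0.025]
    - [-0.016, 0, -0.025]

```text
time_s: 19.9
position: [0.5161, -0.0379, 0.0752]
tcp_rot: [[0.373, 0.928, -0.009], [0.928, -0.373, 0.0], [-0.003, -0.009, -1.0]]
force: [-9.7, 5.0, 5.9]
opening: 0.313
```

Run:
```python
from h import *
arc();arcplan(6,2)
```

```text
t 19.9 p [516.1 -37.9  75.2] yaw -21.9 tilt [-0.52  0.02] F [-9.7  5.   5.9] M [ 0.98  2.18 -0.06] op 0.313 q [-17.  35. 104.  -0.  41.   6.]
r 47.48 ang 253.22 wind 96.3 yaw lead -3.62 Ftool [  1.  -10.9  -5.8]
[-0.13  2.53 -0.02] [-0.009  0.002 -0.168]
[-0.    2.51  0.  ] [ 0.     0.    -0.052]
```

The pin has dropped 1.2 mm at about 1.66 rad, despite an upward bias, so it has probably found the lock hole. I'll hold the tangential push and ease it down.

Emit:
carry_out:
  grip: [-1, -1]
  slide:
    - [0, 4, 1]
    - [0, 4, 1]
  twist:
    - [-0.008, 0, -0.03]
    - [-0.008, 0, -0.03]

```text
time_s: 20.1
position: [0.5131, -0.0366, 0.0714]
tcp_rot: [[0.314, 0.949, -0.016], [0.949, -0.314, 0.002], [-0.003, -0.016, -1.0]]
force: [-5.9, 1.7, 2.9]
opening: 0.314
```

Run:
```python
from h import *
arc();arcplan(6,2)
```

```text
t 20.1 p [513.1 -36.6  71.4] yaw -18.31 tilt [-0.94  0.14] F [-5.9  1.7  2.9] M [ 0.38  1.24 -0.03] op 0.314 q [-16.  36. 104.  -0.  41.   2.]
r 47.23 ang 249.36 wind 92.5 yaw lead 3.83 Ftool [-0.3 -6.2 -2.8]
[-0.7   2.48 -0.04] [-0.016  0.003 -0.038]
[0.   2.51 0.  ] [ 0.     0.    -0.052]
```

It's down to z 71.4, so the tip is in the lock hole. I'll keep going down gently.

Emit:
carry_out:
  grip: [-1, -1, -1]
  slide:
    - [0, 3, 1.5]
    - [0, 3, 1.5]
    - [0, 3, 1.5]
  twist:
    - [-0.012, 0, 0]
    - [-0.012, 0, 0]
    - [-0.012, 0, 0]

```text
time_s: 20.4
position: [0.5106, -0.0353, 0.0649]
tcp_rot: [[0.313, 0.95, -0.005], [0.95, -0.313, -0.002], [-0.003, -0.004, -1.0]]
force: [-4.2, 1.8, 3.2]
opening: 0.313
```

Run:
```python
from h import *
arc();arcplan(6,2)
```

```text
t 20.4 p [510.6 -35.3  64.9] yaw -18.23 tilt [-0.28 -0.1 ] F [-4.2  1.8  3.2] M [0.19 0.97 0.03] op 0.313 q [-16.  36. 105.  -0.  39.   2.]
r 46.98 ang 245.92 wind 89.0 yaw lead 7.36 Ftool [ 0.3 -4.6 -3.2]
[-1.1   2.41 -0.01] [-0.004  0.003  0.024]
[-0.    2.51  0.  ] [ 0.     0.    -0.052]
```

Emit:
carry_out:
  grip: [-1, -1, -1, -1]
  slide:
    - [-0.2, 2.5, 1.5]
    - [0, 2.5, 1.5]
    - [0, 2.5, 1]
    - [0, 2.5, 0.6]
  twist:
    - [0, 0, 0]
    - [0, 0, 0]
    - [0, 0, 0]
    - [0, 0, 0]

```text
time_s: 20.8
position: [0.5119, -0.0359, 0.0605]
tcp_rot: [[0.312, 0.95, -0.023], [0.95, -0.312, 0.004], [-0.004, -0.023, -1.0]]
force: [-7.6, 2.3, 16.1]
opening: 0.314
```

Run:
```python
from h import *
arc()
```

```text
t 20.8 p [511.9 -35.9  60.5] yaw -18.19 tilt [-1.33  0.21] F [-7.6  2.3 16.1] M [0.33 1.49 0.03] op 0.314 q [-16.  37. 105.  -0.  40.   2.]
r 47.01 ang 247.6 wind 90.7 yaw lead 5.72 Ftool [ -0.2  -8.3 -15.9]
```

z is 60.5, which is the expected 76.5 − 16, and the collar has seated with a clear rise in force. I'll relax the load before opening.

Emit:
carry_out:
  grip: [-1, -1, -1, -1]
  slide:
    - [0, 0, -0.2]
    - [0, 0, 0]
    - [0, 0, 0]
    - [0, 0, 0]
  twist:
    - [-0.01, 0, 0]
    - [-0.008, 0, 0]
    - [0, 0, 0]
    - [0, 0, 0]

```text
time_s: 21.2
position: [0.5106, -0.0354, 0.0607]
tcp_rot: [[0.312, 0.95, -0.009], [0.95, -0.312, -0.001], [-0.004, -0.009, -1.0]]
force: [-3.2, 1.5, 2.6]
opening: 0.312
```

Run:
```python
from h import *
arc()
```

```text
t 21.2 p [510.6 -35.4  60.7] yaw -18.2 tilt [-0.53 -0.05] F [-3.2  1.5  2.6] M [0.14 0.72 0.01] op 0.312 q [-16.  37. 105.  -0.  38.   2.]
r 47.14 ang 245.93 wind 89.0 yaw lead 7.37 Ftool [ 0.4 -3.5 -2.6]
```

Emit:
carry_out:
  grip: [0.3, 0.3, 0.3, 0.3, 0.3, 0.3]
  slide:
    - [0, 0, 0]
    - [0, 0, 0]
    - [0, 0, 0]
    - [0, 0, 0]
    - [0, 0, 0]
    - [0, 0, 0]
  twist:
    - [0, 0, 0]
    - [0, 0, 0]
    - [0, 0, 0]
    - [0, 0, 0]
    - [0, 0, 0]
    - [0, 0, 0]

```text
time_s: 21.8
position: [0.5182, -0.0383, 0.0612]
tcp_rot: [[0.313, 0.95, 0.006], [0.95, -0.313, -0.006], [-0.004, 0.007, -1.0]]
force: [-0.5, -0.8, -0.6]
opening: 0.644
```

Run:
```python
from h import *
arc()
c=snap('side','side6')
a=c['color'][120:260,180:340]; cv2.imwrite('pics/s6d.png',cv2.resize(np.clip(a.astype(float)*1.8,0,255).astype(np.uint8),None,fx=5,fy=4.2,interpolation=cv2.INTER_CUBIC)[:,:,::-1])
```

```text
t 21.8 p [518.2 -38.3  61.2] yaw -18.22 tilt [ 0.32 -0.32] F [-0.5 -0.8 -0.6] M [-0.11  0.04  0.02] op 0.644 q [-16.  37. 105.  -0.  38.   2.]
r 47.34 ang 255.85 wind 98.9 yaw lead -2.57 Ftool [-0.9 -0.2  0.6]
```

View pics/s6d.png

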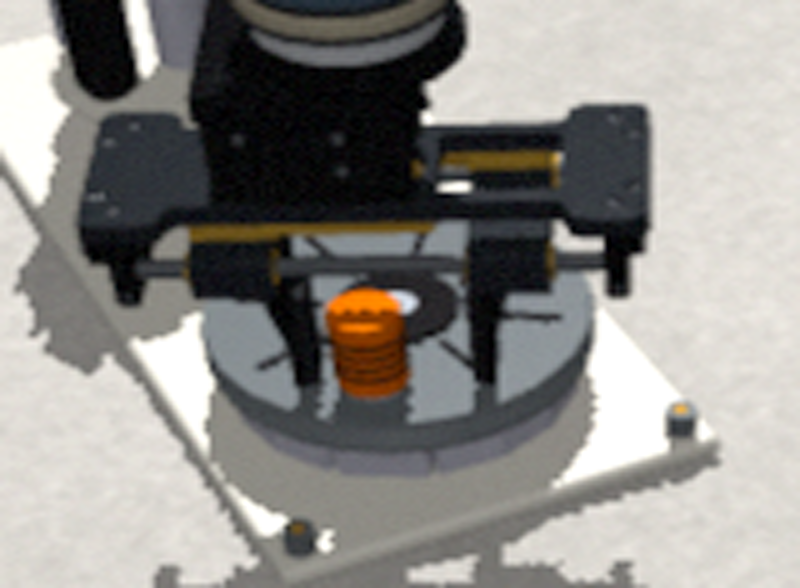

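The pin stands fully down at crop (370,345) and the wheel holds. The released arm sprang about 8 mm sideways, so I'll recentre and then lift away.

Emit:
carry_out:
  grip: [0.5, 0.5, 0.5, 0.5, 0.5, 0.5, 0.5, 0.5, 0.5, 0.5]
  slide:
    - [0, -3, 0]
    - [0, -2, 0]
    - [0, 0, -5]
    - [0, 0, -10]
    - [0, 0, -20]
    - [0, 0, -25]
    - [0, 0, -25]
    - [0, 0, -25]
    - [0, 0, -15]
    - [0, 0, 0]
  twist:
    - [0, 0, 0]
    - [0, 0, 0]
    - [0, 0, 0]
    - [0, 0, 0]
    - [0, 0, 0]
    - [0, 0, 0]
    - [0, 0, 0]
    - [0, 0, 0]
    - [0, 0, 0]
    - [0, 0, 0]

```text
time_s: 22.85
position: [0.512, -0.0356, 0.1954]
tcp_rot: [[0.312, 0.95, 0.008], [0.95, -0.312, -0.006], [-0.003, 0.009, -1.0]]
force: [-0.4, -0.4, 0.3]
opening: 0.749
```

Run:
```python
from h import *
arc()
c=snap('side','side7');t=snap('top','top7')
a=c['color'][120:260,180:340]; cv2.imwrite('pics/s7d.png',cv2.resize(np.clip(a.astype(float)*1.8,0,255).astype(np.uint8),None,fx=5,fy=4.2,interpolation=cv2.INTER_CUBIC)[:,:,::-1])
hsv=cv2.cvtColor(c['color'],cv2.COLOR_RGB2HSV); m=cv2.inRange(hsv,(3,170,60),(18,255,255)); m[260:]=0; m[:150]=0
vs,us=np.where(m); P=np.array([pt(c,u,v) for u,v in zip(us,vs)]); P=P[P[:,2]<.2]; print('knob top z',np.percentile(P[:,2],[50,95,100]),len(P),P[P[:,2]>.09].mean(0))
cv2.imwrite('pics/t7.png',t['color'][:,:,::-1])
```

```text
t 22.85 p [512.  -35.6 195.4] yaw -18.2 tilt [ 0.45 -0.36] F [-0.4 -0.4  0.3] M [-0.12  0.02 -0.01] op 0.749 q [-16.  24. 100.  -0.  56.   2.]
r 46.74 ang 247.6 wind 90.7 yaw lead 5.7 Ftool [-0.5 -0.3 -0.3]
knob top z [0.09432753 0.09682412 0.09821809] 186 [ 0.50798317 -0.03970501  0.09472477]
```

View pics/s7d.png

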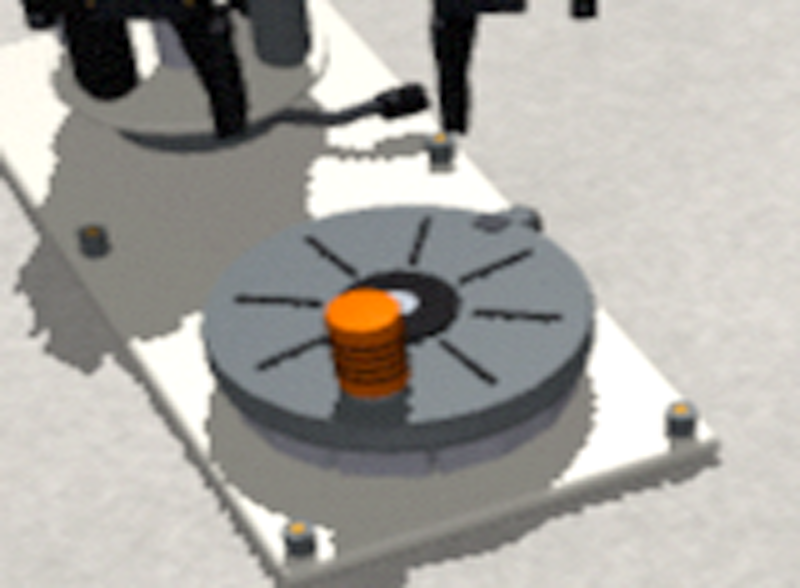

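View pics/t7.png

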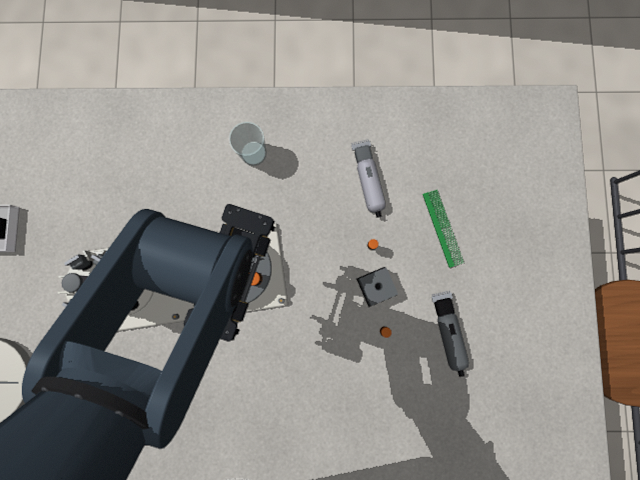

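The pin is home: the knob top measures 0.0968 m against 0.096 expected. In the side view it stands upright at crop (370,345). In the top view the block at (378,287) is empty, and the tumbler, comb, both trimmers and both small pins are where they were. The arm is clear of everything.

Run:
```python
from h import *
c=snap('side','side8'); a=load('side7')
print(np.abs(c['color'][150:260,215:310].astype(int)-a['color'][150:260,215:310]).max())
print(bot.hand_in())
```

```text
75
the job is handed in; nothing more can be done
None
```

The locking pin is in the hidden lock hole, the wheel stays wound at about 1.55 rad, and I handed the job in with the arm clear. I drew the large pin from its block, put it in the wheel's hole and wound the wheel counter-clockwise until it dropped at about 1.6 rad. I then pressed it home and let go at about 21 s.

**Checks that passed:**
- **Depth:** the pin sank 16 mm below its riding height, and the knob top measured 96.8 mm against 96 mm expected.
- **Hold:** about a second after I opened the gripper, the picture showed the pin upright and the wheel still wound.
- **Forces:** the highest force I read was about 17 N, as the collar seated. I read forces only at the end of each move.
- **Other things:** in the last top picture the tumbler, comb, both trimmers and both small pins look where they started. That is by eye, not measured.

**Checks that disagreed or stayed open:**
- **Last comparison:** two side pictures of the wheel area, taken just before handing in, differed by up to 75 grey levels at some pixels. I think it was the arm or its shadow still settling, but I did not look at the second picture.
- **Winding:** the wheel moved unevenly near the end. One 0.4 s move jumped about 13° onto the lock hole.
- **Release:** the open gripper sprang about 8 mm sideways when I let go, and I saw no effect on the pin.

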